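Clamp the ink cartridges and start the test

ROBOT

A 6-joint arm with a two-finger parallel gripper is mounted at the origin on the work surface. World frame = base frame: x ahead of the robot, y to its left, z up, the work surface at z = 0. Lengths are in m, angles in rad, forces in N, time in s.
With the tool pointing down it reaches from about 0.425 to 1.125 m from the base axis. Payload 14.9 kg.
Tool frame: the origin (TCP) lies between the finger pads; the fingertips stand manip.tcp_to_tips ahead of it and the grasp point (between the pads) lies 3 mm ahead of it (manip.tcp_to_tips is the distance from the TCP to the fingertips, in m); z points along the fingers, y is the direction in which the jaws open and shut (so a half turn about z gives the same grasp; the last joint's range is limited). The gripper opens to 91 mm and grips with 3 to 60 N. Pads are 32 mm wide; open, the fingers measure 118 mm over their backs; the gripper's body (76 mm by 178 mm) begins 60 mm behind the grasp point.
Start: joints at [1.31, 0.379, 1.734, -0, 1.028, -0.033], TCP at [0.158, 0.682, 0.236] pointing down, gripper open.
Joint ranges: [-2.77, 2.77], [-0.74, 2.19], [0, 2.66], [-1.06, 4.2], [0.31, 2.87], [-3.08, 3.08]. Speed limits (rad/s): [1.89, 1.89, 2.39, 3.14, 3.14, 3.14].

INTERFACE

Orientations are given as a rotation vector (axis times angle).
In Python, from cell import manip gives the robot as it stands. The module is installed in compiled form; this text tells all that it offers.
- The arm moves only by the tool jog_arm, never from a script. Its argument "steps" is a list of rows, each a list of 2 entries, a list of its own where there are three numbers: the shift along the tool's x, y, z scaled (see below), then the turn about the tool's z scaled (see below). In form: [[[x, y, z], turn], ...]. A call has 1 to 20 rows; each row is the pose to reach, as a shift and turn from the pose commanded when the call began, along the tool's axes at that moment; what a row does not reach only later rows make up. The controller multiplies each number of a shift by 0.2 m and each number of a turn by pi/2 rad. A row lasts 1/10 s, in which the tool goes at most 50 mm and 8.59 degrees, less where a joint would pass 70% of its speed; a pose out of reach is approached as far as the arm can. A call with a number of a shift or a turn outside -1 to 1 is refused whole. A call with a gripper value outside its range is refused whole. "gripper" is the closure, from -1 (fully open) to 1 (shut), so that 0 is half open, set as the call begins (left out, the last holds). The fingers move at their own pace and stop on an object; the grip force is fixed at half the most. Time passes only in rows, so rows that repeat a pose let the fingers close. It gives the time, the measured TCP pose, the force and the opening at its end, in the units of the state.
- manip.read_state(): the state, without advancing time (a new reading comes with each control period).
- manip.capture(name): name is "side" or "top" or "wrist"; returns a dict with "pixels" (400x640x3 uint8, red, green, blue), "z_map" (400x640 float32, m along the optical axis (not along the pixel's ray), 0 where there is no reading), "K" (3x3 intrinsics, pixels), "cam_to_world" (4x4, takes a point from camera to world coordinates). Camera axes: x right, y up, looking along -z (the intrinsics and any distortion apply to the point x, -y, -z); pixel columns grow to the right and rows downward; lengths in m; the calibration is good to about 2 mm. A picture is of the moment at which its call begins.
- manip.sign_off(): hands the job in, once; it reports no verdict.
The state is a dict: "time": time; "joint_pos": joint angles; "dq": joint speeds; "joint_efforts": joint torques, N m; "tool_pos": TCP position; "tcp_rot": TCP orientation; "force": force on the tool from outside, world axes, zero at the start; "torque": the same for the moment, N m; "opening": finger opening in m.
Only numpy, scipy, OpenCV 4.12 (cv2) and the standard library are available. Lean on these libraries where they do the work, as an engineer would, in place of code of your own. Each camera call takes 0.05 s, during which the arm holds its last target.

TASK

Stand every ink cartridge from the desk upright, side by side, in the white cradle between the jaws of the bar clamp, then squeeze the clamp's trigger again and again until its sliding jaw grips the whole row firmly, with the jaw's spring pad pushed in more than half-way. Advance the jaw with the trigger only, never by pushing it. Lay the grey waste cassette in the test unit's drawer and shut it; then, with the row gripped and the drawer shut, press the green start button fully down and let it come back up; do not knock over the clear bottle.

Things in the scene. Friction and masses are not known exactly. Their poses are not given: they have to be found in the camera images.
- station: Bar clamp fixed to the desk on a steel base 90 x 320 x 12 mm (y -155 to 165). Origin on the desk; x across the row, y along it from the orange fixed jaw (gripping face at y -130 mm, top z 80) to the trigger, z up. Black clamp head: 46 mm wide, y 62 to 148, top z 84. Steel bar from the sliding jaw through the head to y 240, z 61 to 71.
- row_start (a point): On the white cradle's floor (z 45 mm), mid-width, at the fixed jaw's face; axes as the station's: the row grows along +y. The cradle floor reaches 130 mm along +y; a lip 6 mm high, 4 mm thick on each side leaves 52 mm clear between them.
- clamp_handle (a point): Point on the outer (-y) face of the clamp's fixed handle at the height to grip it, 105 mm above the desk, axes as the station's. The handle is black with an orange band, 24 mm wide in x, 14 mm thick in y, and ends 135 mm above the desk.
- trigger_outer (a point): Outer (+y) face of the orange trigger lever where to grip it, about 105 mm above the desk: 58 mm along y from clamp_handle released, 38 mm fully squeezed (towards -y). Lever 20 mm wide in x, 10 mm thick, top 124 mm above the desk. About 10 N here moves the jaw, 16 to 20 N presses the pad fully in; its spring returns it.
- trigger (a joint): Trigger: 0 rad released, 0.214 rad fully squeezed towards the handle (pivot at station y 123, z 12 mm). It springs back.
- jaw (a joint): Travel of sliding jaw and bar towards the fixed jaw (station -y), m; at most 0.098. Each full squeeze and release of the trigger advances it by 1 or 2 teeth of 4.5 mm, mostly 9 mm. It stays when the trigger is let go; the ratchet stops it from going back, so it cannot be reopened.
- pad (a joint): How far the spring pad on the sliding jaw is pushed in by what it grips, m: 0 free, 0.008 fully in (about 12 N). More than 0.004 is a firm grip; it loses up to 1 mm when the trigger is let go, and then creeps back slowly (under 1 mm in 40 s).
- pad_face (a point): Centre of the black pad's gripping face (44 wide, 30 mm high) on the orange sliding jaw (top 81 mm above the desk); axes as the station's. At row_start y 135 mm when joints jaw and pad are 0.
- unit_drawer0 (a joint): Waste drawer of the test unit: 0 m shut, grows as it comes out; starts 85 to 105 mm open. Light to push (1 to 2 N).
- drawer_floor (a point): Middle of the drawer's inner floor, 22 mm above the desk; x into the unit. Inside the drawer is 125 x 108 x 36 mm (x, y, z), its near inner wall at x -62 mm; open by d, it is uncovered from there to x = d - 68 mm. The unit's top is 80 mm above the desk.
- cassette_mid (a point): Centre of the waste cassette, a grey box with an orange band, 30 x 40 x 24 mm (x, y, z), lying on the desk with z up.
- unit_drawer0_handle (a point): Middle of the drawer's bar handle, 44 mm above the desk, 35 mm in front of the drawer's black front; the x axis points into the unit (push along +x to shut). The unit is a grey box 170 x 150 x 80 mm (x, y, z).
- start (a joint): Green start button on the test unit's top: 0 m up, 0.006 m fully down (5 N); it springs back.
- start_top (a point): Middle of the start button's top face (32 mm across), about 98 mm above the desk; pressed straight down.
- bottle: Clear plastic bottle with a white cap, 56 mm across, 130 mm high; origin at the middle of its underside.
- cart_a_mid (a point): Centre of the ink cartridge with the blue label: a black box 46 x 20 x 34 mm (x, y, z), standing, its centre 17 mm above its support; x along its length, z up. Absent in some starts.
- cart_b_mid (a point): Centre of the ink cartridge with the red label: a black box 46 x 20 x 34 mm (x, y, z), standing, its centre 17 mm above its support; x along its length, z up. Absent in some starts.
- cart_c_mid (a point): Centre of the ink cartridge with the yellow label: a black box 46 x 20 x 34 mm (x, y, z), standing, its centre 17 mm above its support; x along its length, z up. Absent in some starts.
- cart_d_mid (a point): Centre of the ink cartridge with the green label: a black box 46 x 20 x 34 mm (x, y, z), standing, its centre 17 mm above its support; x along its length, z up. Absent in some starts.
- cart_e_mid (a point): Centre of the ink cartridge with the white label: a black box 46 x 20 x 34 mm (x, y, z), standing, its centre 17 mm above its support; x along its length, z up. Absent in some starts.
Mind the look-alikes: they are no part of the job. Leave any pink, purple or turquoise look-alike of the part that bears cart_b_mid alone.

How it is judged:
By the outcome, as a careful person would: the job done as asked, in the order asked, and still so for the second after the job is handed in, with the robot touching nothing.
Of cart_a, cart_b, cart_c, cart_d, cart_e only 3 to 5 are there at a start; the rules pass over those that are not, and their reading is None.
At some moment in a run one of cassette may be knocked a few centimetres aside while the robot is not near it.
Once in a run the grip may slacken for a moment while it holds something.
It also fails if it takes over 208 s, if anything falls off the work surface, if the arm or the gripper's body presses on something with over 40 N, if the wrist force passes 120 N, or if a joint passes its speed limit or range.

## Working session

There is one attempt and no reset: what is moved stays moved. The work goes in short steps, Python scripts to look and compute and a tool call to move; the robot and the scene stay as the last step left them, time stands still between calls to the robot, and variables do not carry over. Pictures are saved under pics/ and viewed, and the job is handed in when it is done.

Besides the shell and the picture viewer there is one more tool, called after "Call:" by a JSON object that holds its "method" and its "body". jog_arm: Moves the arm, as the interface text tells. Its arguments: {"type":"object","properties":{"steps":{"type":"array"},"gripper":{"type":"number"}},"required":["steps"]}

```bash
mkdir -p pics; ls; cat > h.py <<'E'
import numpy as np, cv2
from cell import manip
def cap(n,fn=None):
    c=manip.capture(n)
    if fn: cv2.imwrite('pics/'+fn,c['pixels'][:,:,::-1])
    return c
def pts(c):
    K=c['K'];z=c['z_map'];h,w=z.shape
    u,v=np.meshgrid(np.arange(w),np.arange(h))
    x=(u-K[0,2])/K[0,0]*z;y=(v-K[1,2])/K[1,1]*z
    P=np.stack([x,-y,-z,np.ones_like(z)],-1)@c['cam_to_world'].T
    return P[...,:3]
def st():
    s=manip.read_state();print({k:(np.round(v,4).tolist()) for k,v in s.items() if k not in('dq','joint_efforts')})
    return s
E
python3 - <<'E'
from h import *
s=st();print(manip.tcp_to_tips)
for n in('side','top','wrist'):
    c=cap(n,n+'0.png');np.savez(n+'0.npz',**c);print(n,c['K'].tolist(),np.round(c['cam_to_world'],3).tolist(),[k for k in c])
E
```

```text
pics
{'time': 0.0, 'joint_pos': [1.3097, 0.3794, 1.7348, -0.0, 1.0285, -0.0333], 'tool_pos': [0.158, 0.6815, 0.2353], 'tcp_rot': [-0.357, -3.1211, 0.0017], 'force': [0.4414, -0.3041, 0.6081], 'torque': [-0.0252, -0.0443, 0.0114], 'opening': 0.0911}
0.022
side [[384.5777972505719, 0.0, 318.823201648063], [0.0, 384.5777972505719, 194.93486916951974], [0.0, 0.0, 1.0]] [[0.718, 0.418, -0.557, -0.017], [-0.696, 0.408, -0.591, -0.607], [-0.02, 0.812, 0.583, 0.642], [0.0, 0.0, 0.0, 1.0]] ['pixels', 'z_map', 'K', 'cam_to_world']
top [[502.790214100074, 0.0, 305.8728134136495], [0.0, 502.790214100074, 197.60406887194932], [0.0, 0.0, 1.0]] [[0.006, 0.982, -0.19, 0.266], [-1.0, 0.005, -0.004, -0.03], [-0.002, 0.19, 0.982, 1.398], [0.0, 0.0, 0.0, 1.0]] ['pixels', 'z_map', 'K', 'cam_to_world']
wrist [[358.78830414200837, 0.0, 320.0578689688543], [0.0, 358.78830414200837, 200.33651049342018], [0.0, 0.0, 1.0]] [[0.225, -0.938, -0.262, 0.085], [0.974, 0.217, 0.061, 0.698], [-0.0, -0.269, 0.963, 0.383], [0.0, 0.0, 0.0, 1.0]] ['pixels', 'z_map', 'K', 'cam_to_world']
```

View pics/top0.png

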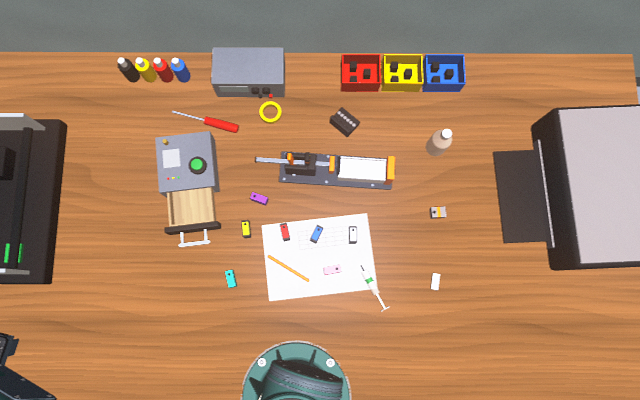

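View pics/side0.png

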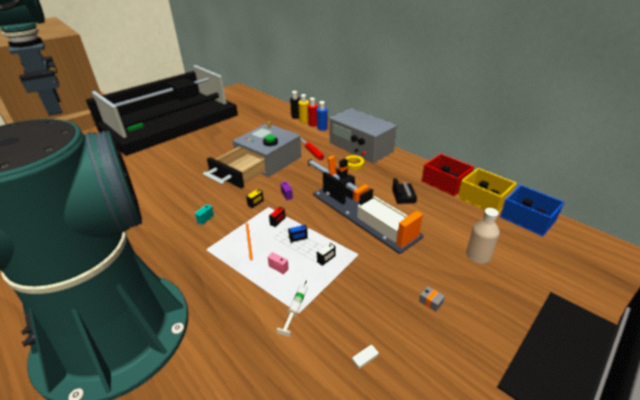

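```bash
python3 - <<'E'
from h import *
im=cv2.imread('pics/top0.png')
a=cv2.resize(im[180:300,215:395],None,fx=4,fy=4,interpolation=cv2.INTER_CUBIC)
b=cv2.resize(im[120:260,140:260],None,fx=4,fy=4,interpolation=cv2.INTER_CUBIC)
c=cv2.resize(im[120:230,250:460],None,fx=3.8,fy=3.8,interpolation=cv2.INTER_CUBIC)
cv2.imwrite('pics/a.png',a);cv2.imwrite('pics/b.png',b);cv2.imwrite('pics/c.png',c)
E
```

```text
(no output)
```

View pics/a.png

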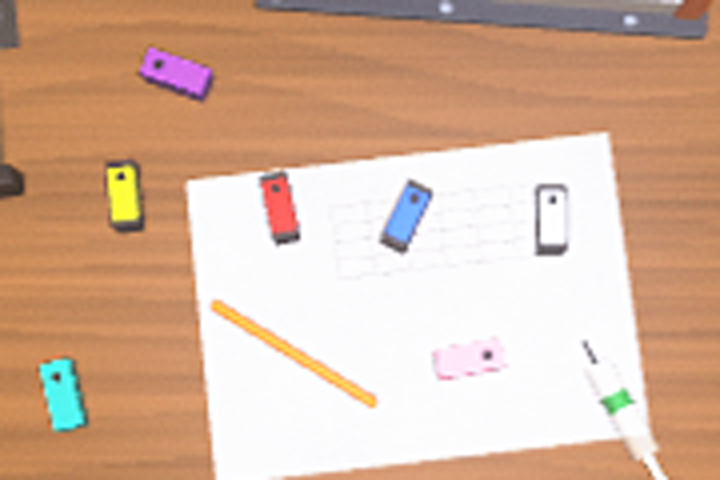

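View pics/b.png

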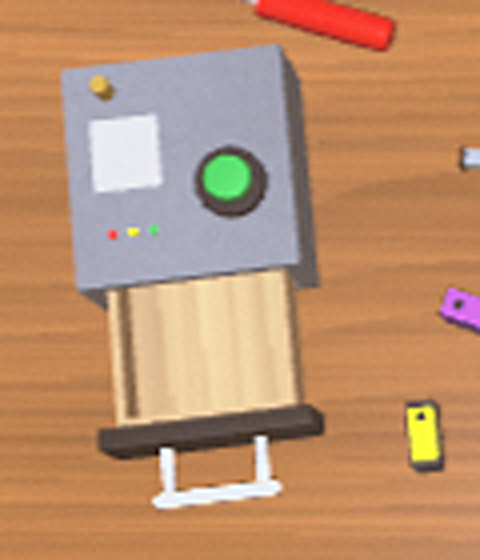

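View pics/c.png

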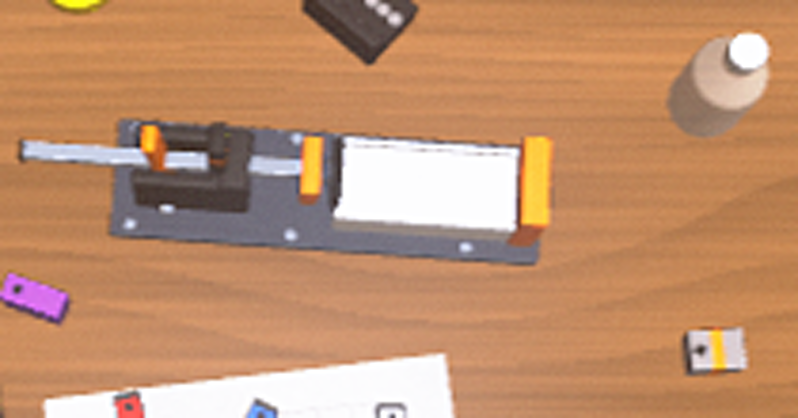

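View pics/wrist0.png

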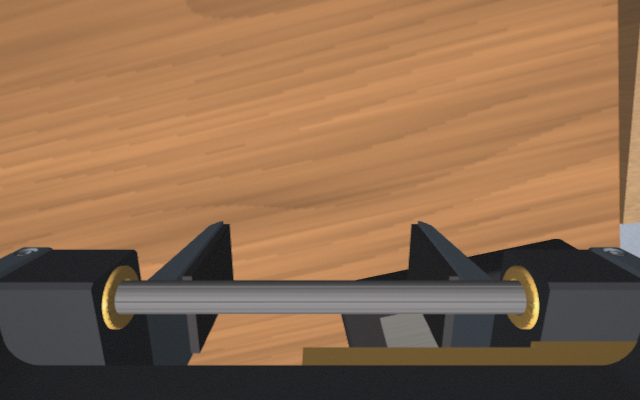

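```bash
cat >> h.py <<'E'
def ray(c,uv,z):
    uv=np.atleast_2d(np.asarray(uv,float));K=c['K'];T=c['cam_to_world']
    d=np.stack([(uv[:,0]-K[0,2])/K[0,0],-(uv[:,1]-K[1,2])/K[1,1],-np.ones(len(uv))],-1)@T[:3,:3].T
    o=T[:3,3];return o+d*((z-o[2])/d[:,2])[:,None]
def rect(xy):
    (c,s,a)=cv2.minAreaRect(np.asarray(xy,np.float32)*1000); 
    if s[0]<s[1]: s=(s[1],s[0]);a+=90
    return np.round(c,1),np.round(s,1),round((a+90)%180-90,1)  # mm, long axis angle from world x
def blobs(mask,P,z,c,mina=20):
    n,l,s,cc=cv2.connectedComponentsWithStats(mask.astype(np.uint8),connectivity=8)
    for i in range(1,n):
        if s[i,4]<mina: continue
        v,u=np.nonzero(l==i)
        ct,_=cv2.findContours((l==i).astype(np.uint8),cv2.RETR_EXTERNAL,cv2.CHAIN_APPROX_NONE)
        uv=ct[0][:,0,:]
        print('px',np.round(cc[i]),'A',s[i,4],'zmed',np.round(np.median(P[v,u,2])*1000,1),'rect',*rect(ray(c,uv,z)[:,:2]),'mean',np.round(ray(c,cc[i],z)[0,:2]*1000,1))
E
python3 - <<'E'
from h import *
c=dict(np.load('top0.npz'));P=pts(c);Z=P[...,2]
print('desk',np.median(Z[300:330,420:520]),Z[300:330,420:520].std())
hsv=cv2.cvtColor(c['pixels'],cv2.COLOR_RGB2HSV)
roi=np.zeros(Z.shape,bool);roi[180:300,215:450]=1
print('carts');blobs(roi&(Z>.027)&(Z<.041),P,.034,c)
print('cass');r=np.zeros_like(roi);r[190:230,420:460]=1;blobs(r&(Z>.018)&(Z<.03),P,.024,c)
r=np.zeros_like(roi);r[140:195,250:400]=1
print('base');blobs(r&(Z>.007),P,.012,c)
print('cradle');blobs(r&(hsv[...,1]<60)&(hsv[...,2]>190),P,.051,c)
o=(hsv[...,0]>8)&(hsv[...,0]<20)&(hsv[...,1]>190)&(hsv[...,2]>180)
print('orange');blobs(r&o&(Z>.06),P,.08,c,8)
print('btn');r=np.zeros_like(roi);r[120:260,140:230]=1
g=(hsv[...,0]>45)&(hsv[...,0]<80)&(hsv[...,1]>120);blobs(r&g,P,.098,c)
print('unit');blobs(r&(Z>.073)&(Z<.087),P,.08,c,100)
print('handle');blobs(r&(Z>.034)&(Z<.05)&(hsv[...,1]<60)&(hsv[...,2]>140),P,.044,c)
r=np.zeros_like(roi);r[100:170,400:480]=1
print('bottle');blobs(r&(Z>.12),P,.13,c)
E
```

```text
desk 0.00042596757532320506 0.08452695256109236
carts
px [258. 198.] A 122 zmed 34.5 rect [529.  107.4] [46.  20.3] 71.6 mean [529.1 107.1]
px [245. 228.] A 126 zmed 34.4 rect [444.  141.1] [46.1 20.4] 7.2 mean [444.2 141. ]
px [284. 231.] A 119 zmed 34.9 rect [436.2  34.5] [45.9 19.8] 12.7 mean [436.5  34.3]
px [316. 233.] A 124 zmed 34.6 rect [430.9 -52.5] [45.4 19.5] -26.3 mean [430.9 -52.7]
px [352. 234.] A 126 zmed 35.0 rect [ 429.2 -152.2] [44.1 19.1] -0.6 mean [ 428.5 -151.7]
px [332. 269.] A 127 zmed 34.5 rect [334.1 -95. ] [45.4 19.8] -78.5 mean [334.  -95.1]
px [230. 278.] A 132 zmed 35.4 rect [308.5 178.5] [45.9 20. ] 16.0 mean [308.2 178.5]
cass
px [438. 212.] A 151 zmed 24.2 rect [ 494.2 -389. ] [41.6 30.8] -89.7 mean [ 493.6 -389.8]
base
px [334. 169.] A 3634 zmed 45.3 rect [616.8 -74.3] [398.5  97.9] 87.1 mean [ 615.9 -103.9]
cradle
px [271. 160.] A 127 zmed 71.2 rect [632.6  71. ] [86.4 11.6] 86.3 mean [632.5  71.2]
px [362. 168.] A 1003 zmed 46.2 rect [ 610.5 -179.2] [130.   61.5] 86.2 mean [ 610.1 -180.2]
px [298. 162.] A 40 zmed 71.5 rect [627.9  -2.3] [27.7  8.6] -89.7 mean [627.5  -2.4]
px [322. 163.] A 51 zmed 71.5 rect [622.9 -68.8] [33.8 11.1] 84.4 mean [623.  -69.1]
orange
px [288. 156.] A 9 zmed 126.2 rect [635.4  25.7] [16.9  2.7] 0.7 mean [636.3  25.6]
px [291. 158.] A 22 zmed 104.9 rect [628.4  16.1] [30.9  5.4] 0.7 mean [628.6  16.1]
px [387. 169.] A 13 zmed 79.7 rect [ 599.2 -243.3] [30.8  2.7] -6.5 mean [ 600.2 -243.5]
btn
px [196. 164.] A 102 zmed 101.9 rect [607.  267.8] [29.6 27.5] -89.7 mean [607.4 268.1]
unit
px [183. 162.] A 2805 zmed 80.5 rect [619.2 305.2] [157.3 151.4] 7.5 mean [618.5 307.7]
handle
px [194. 240.] A 118 zmed 47.5 rect [416.1 276.8] [78.6 39.6] -82.5 mean [409.4 276. ]
bottle
px [446. 134.] A 88 zmed 130.4 rect [ 684.6 -392.1] [27.8 26.1] -78.0 mean [ 684.7 -392.2]
```

```bash
cat >> h.py <<'E'
from scipy.spatial.transform import Rotation as R
def go(x,y,z,phi=None):
    "units needed from present pose to reach TCP x,y,z (m) with tool x axis heading phi deg"
    s=manip.read_state();r=R.from_rotvec(s['tcp_rot']).as_matrix()
    d=r.T@(np.array([x,y,z])-s['tool_pos']);p0=np.degrees(np.arctan2(r[1,0],r[0,0]))
    t=0 if phi is None else ((p0-phi+180)%360-180)
    print('shift',np.round(d/.2,3).tolist(),'turn',round(t/90,3),'rows>=',int(np.ceil(max(np.linalg.norm(d)/.05,abs(t)/8.59))),'phi0',round(p0,2))
E
python3 - <<'E'
from h import *
go(.5,.3,.25,86.4)
go(.6,-.25,.25,86.4)
E
```

```text
shift [-2.097, -1.473, -0.072] turn 0.895 rows>= 11 phi0 166.95
shift [-3.205, -4.039, -0.07] turn 0.895 rows>= 21 phi0 166.95
```

Call:
{"method": "jog_arm", "body": {"steps": [[[-0.95,-0.7,-0.07],0.4],[[-0.95,-0.7,-0.07],0.4],[[-0.95,-0.7,-0.07],0.4],[[-0.95,-0.7,-0.07],0.4],[[-0.95,-0.7,-0.07],0.4]], "gripper": -1}}

```text
time: 0.65
tool_pos: [0.3128, 0.5004, 0.25]
tcp_rot: [1.313, 2.854, -0.0]
force: [0.2, 0.5, 0.4]
opening: 0.0912
```

```bash
python3 - <<'E'
from h import *
st();go(.5,.2,.25,86.4);go(.6,-.2,.25,86.4)
E
```

```text
{'time': 0.65, 'joint_pos': [0.9727, 0.1912, 1.9524, -0.0001, 0.9982, 0.2644], 'tool_pos': [0.3128, 0.5004, 0.25], 'tcp_rot': [1.3131, 2.8539, -0.0004], 'force': [0.2115, 0.5287, 0.4304], 'torque': [-0.0365, -0.0247, 0.014], 'opening': 0.0912}
shift [-1.75, -0.267, 0.0] turn 0.491 rows>= 8 phi0 130.59
shift [-3.594, -1.188, 0.001] turn 0.491 rows>= 16 phi0 130.59
```

Call:
{"method": "jog_arm", "body": {"steps": [[[-1,-0.25,0],0.49],[[-1,-0.25,0],0.49],[[-1,-0.25,0],0.49],[[-1,-0.25,0],0.49],[[-1,-0.25,0],0.49],[[-1,-0.25,0],0.49]]}}

```text
time: 1.25
tool_pos: [0.4055, 0.3176, 0.25]
tcp_rot: [-2.288, -2.153, -0.0]
force: [0.5, 0.8, -0.5]
opening: 0.0912
```

```bash
python3 - <<'E'
from h import *
go(.6,-.2,.25,86.4)
E
```

```text
shift [-2.524, 1.128, -0.0] turn 0.001 rows>= 12 phi0 86.52
```

Call:
{"method": "jog_arm", "body": {"steps": [[[-1,0.45,0],0],[[-1,0.45,0],0],[[-1,0.45,0],0],[[-1,0.45,0],0],[[-1,0.45,0],0]]}}

```text
time: 1.75
tool_pos: [0.4846, 0.1122, 0.25]
tcp_rot: [2.278, 2.163, 0.0]
force: [-0.2, 0.6, -0.3]
opening: 0.0911
```

Call:
{"method": "jog_arm", "body": {"steps": [[[-1,0.45,0],0],[[-1,0.45,0],0],[[-1,0.45,0],0],[[-1,0.45,0],0],[[-1,0.45,0],0]]}}

```text
time: 2.25
tool_pos: [0.5641, -0.0928, 0.2499]
tcp_rot: [2.278, 2.162, 0.0]
force: [0.6, 0.3, -0.9]
opening: 0.091
```

Call:
{"method": "jog_arm", "body": {"steps": [[[-0.52,0.23,0],0],[[-0.52,0.23,0],0],[[-0.52,0.23,0],0],[[-0.52,0.23,0],0],[[-0.52,0.23,0],0]]}}

```text
time: 2.75
tool_pos: [0.6025, -0.1953, 0.2495]
tcp_rot: [-2.279, -2.161, 0.001]
force: [0.1, 0.2, 0.4]
opening: 0.091
```

```bash
python3 - <<'E'
from h import *
st();c=cap('wrist','w1.png');np.savez('w1.npz',**c);print(c['cam_to_world'])
E
```

```text
{'time': 2.75, 'joint_pos': [-0.3503, 0.2612, 1.8658, 0.0003, 1.0158, -0.2975], 'tool_pos': [0.6025, -0.1953, 0.2495], 'tcp_rot': [-2.2787, -2.1611, 0.0005], 'force': [0.1106, 0.1918, 0.3909], 'torque': [-0.086, 0.0932, 0.0121], 'opening': 0.091}
[[ 9.98616437e-01  5.04416159e-02  1.48611766e-02  6.07158258e-01]
 [-5.25789039e-02  9.62190607e-01  2.67253990e-01 -1.20686135e-01]
 [-8.18561407e-04 -2.67665612e-01  9.63511521e-01  3.97615680e-01]
 [ 0.00000000e+00  0.00000000e+00  0.00000000e+00  1.00000000e+00]]
```

View pics/w1.png

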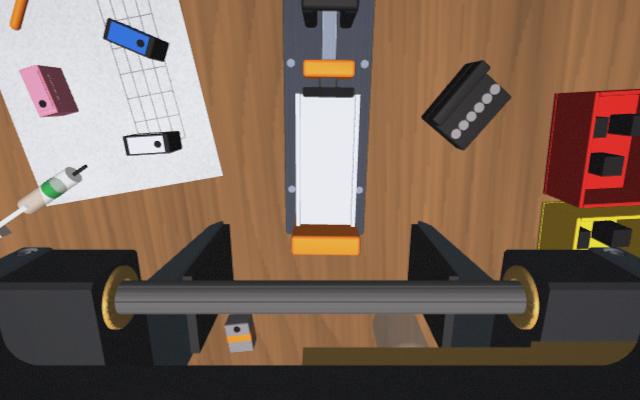

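```bash
python3 - <<'E'
from h import *
c=dict(np.load('w1.npz'));P=pts(c);Z=P[...,2]
hsv=cv2.cvtColor(c['pixels'],cv2.COLOR_RGB2HSV);c['pixels'];
r=np.zeros(Z.shape,bool);r[60:260,280:380]=1
print('floor z',np.median(Z[130:200,310:345]),'lip',np.median(Z[130:200,297:301]),np.median(Z[130:200,355:359]))
print('cradle');blobs(r&(Z>.041)&(Z<.056)&(hsv[...,1]<50)&(hsv[...,2]>150),P,.051,c)
print('jaw');o=(hsv[...,0]>8)&(hsv[...,0]<22)&(hsv[...,1]>150);blobs(r&o&(Z>.075)&(Z<.09),P,.08,c)
m=(Z>.007)&(Z<.017)&(hsv[...,1]<90)
r[:]=0;r[0:260,275:385]=1
print('base');blobs(r&m,P,.012,c,200)
r[:]=0;r[:200,:270]=1
print('carts');blobs(r&(Z>.03)&(Z<.039),P,.034,c)
# lip edges: per row, left & right extents of white at z .051
w=(Z>.041)&(Z<.056)&(hsv[...,1]<60)&(hsv[...,2]>140)
L=[];Rr=[]
for v in range(105,215):
    u=np.nonzero(w[v,285:375])[0]+285
    if len(u): L.append((u.min(),v));Rr.append((u.max()+1,v))
for E in(L,Rr):
    q=ray(c,E,.051);p=np.polyfit(q[:,1],q[:,0],1);print('edge x=',p, 'resid',np.abs(q[:,0]-np.polyval(p,q[:,1])).max(),'heading',90-np.degrees(np.arctan(p[0])))
E
```

```text
floor z 0.044359981254309344 lip 0.05018141846271812 0.04996429760869783
cradle
px [327. 159.] A 7856 zmed 44.5 rect [ 610.3 -179.7] [128.7  60. ] 86.0 mean [ 610.4 -175.7]
jaw
px [329.  68.] A 899 zmed 80.0 rect [615.3 -95.3] [42.7 13.3] -3.0 mean [615.5 -95.1]
px [325. 245.] A 1342 zmed 79.0 rect [ 605.5 -252.2] [64.7 20.4] -3.0 mean [ 605.  -252.7]
base
px [296.  87.] A 4158 zmed 11.3 rect [ 587.1 -145.9] [239.8  38.7] 86.2 mean [ 582.9 -106.2]
px [359.  86.] A 3652 zmed 11.4 rect [ 638.4 -148.9] [240.9  35.8] 86.3 mean [ 647.5 -108.2]
carts
px [130.  38.] A 1151 zmed 33.8 rect [432.4 -55.4] [47.4 19.8] -25.6 mean [432.1 -55.1]
px [39. 91.] A 1089 zmed 33.7 rect [335.8 -97.5] [45.9 22. ] -78.7 mean [335.5 -97.1]
px [147. 144.] A 920 zmed 33.7 rect [ 430.7 -153.8] [46.9 20. ] 0.5 mean [ 430.6 -153.7]
edge x= [0.06011312 0.59136181] resid 0.0007212119877921808 heading 86.55991136147117
edge x= [0.06526676 0.65237639] resid 0.00048225785587552306 heading 86.26578613911745
```

```bash
python3 - <<'E'
from h import *
go(.430,-.145,.10,90)
go(.430,-.145,.031,90)
E
```

```text
shift [0.204, -0.874, 0.749] turn -0.034 rows>= 5 phi0 86.98
shift [0.204, -0.874, 1.094] turn -0.034 rows>= 6 phi0 86.98
```

Call:
{"method": "jog_arm", "body": {"steps": [[[0.2,-0.87,0.5],-0.034],[[0.2,-0.87,0.5],-0.034],[[0.2,-0.87,0.5],-0.034],[[0.2,-0.87,0.5],-0.034],[[0.204,-0.874,0.749],-0.034],[[0.204,-0.874,0.749],-0.034],[[0.204,-0.874,0.749],-0.034]]}}

```text
time: 3.5
tool_pos: [0.4307, -0.1458, 0.1005]
tcp_rot: [-2.22, -2.22, 0.001]
force: [1.9, -0.3, 0.5]
opening: 0.0912
```

```bash
python3 - <<'E'
from h import *
go(.430,-.145,.031,90);c=cap('wrist','w2.png')
E
```

```text
shift [0.004, -0.003, 0.348] turn -0.0 rows>= 2 phi0 90.0
```

View pics/w2.png

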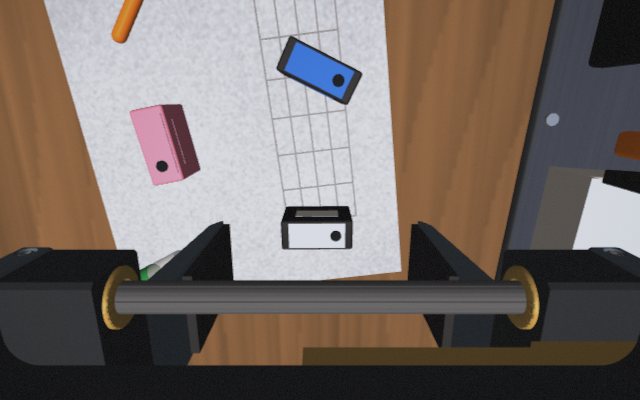

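```bash
cat >> h.py <<'E'
def carts(c=None,r=None):
    c=c or cap('wrist');P=pts(c);Z=P[...,2];m=(Z>.03)&(Z<.039)
    if r: 
        k=np.zeros_like(m);k[r[0]:r[1],r[2]:r[3]]=1;m&=k
    blobs(m,P,.034,c,60);return c
E
python3 - <<'E'
from h import *
carts(r=(0,262,240,400))
E
```

```text
px [316.  69.] A 2979 zmed 33.8 rect [430.7 -54.8] [45.5 19.8] -25.6 mean [430.4 -54.6]
px [315. 232.] A 2133 zmed 33.7 rect [ 429.1 -152.7] [45.5 20.4] -0.0 mean [ 429.2 -152.9]
```

Call:
{"method": "jog_arm", "body": {"steps": [[[0.003,-0.004,0.348],0],[[0.003,-0.004,0.348],0],[[0.003,-0.004,0.348],0],[[0.003,-0.004,0.348],0]]}}

```text
time: 4.0
tool_pos: [0.4311, -0.1463, 0.0319]
tcp_rot: [2.222, 2.219, 0.001]
force: [0.9, 0.3, 0.6]
opening: 0.0916
```

Call:
{"method": "jog_arm", "body": {"steps": [[[0,0,0],0],[[0,0,0],0],[[0,0,0],0],[[0,0,0],0],[[0,0,0],0],[[0,0,0],0],[[0,0,0],0]], "gripper": 1}}

```text
time: 4.7
tool_pos: [0.4297, -0.1459, 0.0306]
tcp_rot: [-2.223, -2.22, 0.0]
force: [-1.2, 1.3, 3.7]
opening: 0.0456
```

```bash
cat >> h.py <<'E'
def slot(cy,off,z):
    a=np.radians(86.4);d=np.array([np.cos(a),np.sin(a)]);p=np.array([.6062,-.244])+d*(cy+off)/1000
    print('tcp target',np.round(p,4));go(p[0],p[1],z,86.4)
E
python3 - <<'E'
from h import *
slot(13,6.9,.13)
E
```

```text
tcp target [ 0.6074 -0.2241]
shift [-0.39, 0.889, -0.497] turn 0.039 rows>= 5 phi0 89.91
```

Call:
{"method": "jog_arm", "body": {"steps": [[[0,0,-0.25],0],[[0,0,-0.497],0],[[-0.1,0.22,-0.497],0.039],[[-0.2,0.45,-0.497],0.039],[[-0.3,0.68,-0.497],0.039],[[-0.39,0.889,-0.497],0.039],[[-0.39,0.889,-0.497],0.039],[[-0.39,0.889,-0.497],0.039]]}}

```text
time: 5.5
tool_pos: [0.6074, -0.2242, 0.1292]
tcp_rot: [-2.289, -2.15, 0.001]
force: [-0.2, -0.4, -1.1]
opening: 0.0459
```

```bash
python3 - <<'E'
from h import *
st();slot(13,6.9,.0762);cap('wrist','w3.png')
E
```

```text
{'time': 5.5, 'joint_pos': [-0.3896, 0.4367, 1.8825, 0.0, 0.8234, -0.3267], 'tool_pos': [0.6074, -0.2242, 0.1292], 'tcp_rot': [-2.2895, -2.1498, 0.0007], 'force': [-0.1711, -0.3985, -1.1186], 'torque': [-0.1062, 0.0808, -0.032], 'opening': 0.0459}
tcp target [ 0.6074 -0.2241]
shift [0.0, 0.001, 0.265] turn -0.0 rows>= 2 phi0 86.4
```

View pics/w3.png

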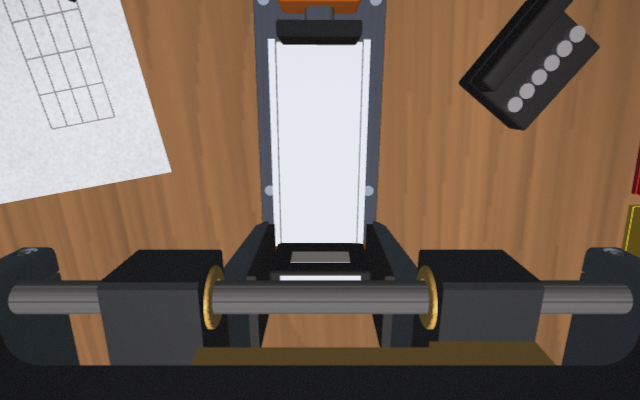

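Call:
{"method": "jog_arm", "body": {"steps": [[[0,0,0.12],0],[[0,0,0.2],0],[[0,0,0.245],0],[[0,0,0.263],0],[[0,0,0.263],0],[[0,0,0.263],0]]}}

```text
time: 6.15
tool_pos: [0.6077, -0.2243, 0.0779]
tcp_rot: [2.29, 2.15, 0.0]
force: [0.2, -0.0, -0.5]
opening: 0.0456
```

```bash
python3 - <<'E'
from h import *
st()
E
```

```text
{'time': 6.15, 'joint_pos': [-0.3896, 0.5124, 1.8881, -0.0, 0.7404, -0.3267], 'tool_pos': [0.6077, -0.2243, 0.0779], 'tcp_rot': [2.2897, 2.1502, 0.0004], 'force': [0.1973, -0.0313, -0.4657], 'torque': [-0.1013, 0.03, -0.0102], 'opening': 0.0456}
```

Call:
{"method": "jog_arm", "body": {"steps": [[[0,0,0.006],0],[[0,0,0.011],0],[[0,0,0.011],0]]}}

```text
time: 6.45
tool_pos: [0.6077, -0.2243, 0.0756]
tcp_rot: [2.29, 2.15, 0.0]
force: [-1.5, 0.1, 3.0]
opening: 0.0458
```

Call:
{"method": "jog_arm", "body": {"steps": [[[0,0,0],0],[[0,0,0],0],[[0,0,0],0],[[0,0,-0.1],0],[[0,0,-0.3],0],[[0,0,-0.4],0],[[0,0,-0.4],0]], "gripper": -0.6}}

```text
time: 7.15
tool_pos: [0.609, -0.2248, 0.1583]
tcp_rot: [2.287, 2.148, 0.003]
force: [0.4, -0.0, 0.5]
opening: 0.073
```

```bash
python3 - <<'E'
from h import *
st();cap('wrist','w4.png');go(.4341,-.0475,.1,64.4)
E
```

```text
{'time': 7.15, 'joint_pos': [-0.3896, 0.3966, 1.8752, -0.0, 0.8651, -0.3267], 'tool_pos': [0.609, -0.2248, 0.1583], 'tcp_rot': [2.287, 2.1476, 0.0031], 'force': [0.4412, -0.0229, 0.4572], 'torque': [-0.1099, 0.0333, 0.0035], 'opening': 0.073}
shift [0.829, -0.924, 0.279] turn 0.244 rows>= 6 phi0 86.4
```

View pics/w4.png

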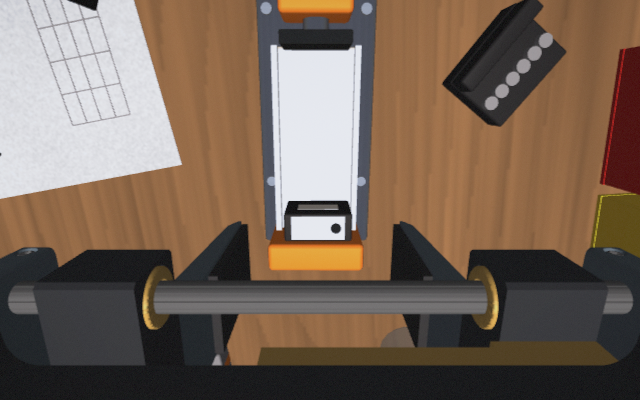

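```bash
cat >> h.py <<'E'
def row(c=None):
    c=c or cap('wrist');P=pts(c);Z=P[...,2]
    hsv=cv2.cvtColor(c['pixels'],cv2.COLOR_RGB2HSV)
    o=(hsv[...,0]>5)&(hsv[...,0]<22)&(hsv[...,1]>150)
    m=(Z>.074)&(Z<.084);k=np.zeros_like(m);k[100:275,255:390]=1
    a=np.radians(86.4);d=np.array([np.cos(a),np.sin(a)]);e=np.array([d[1],-d[0]])
    n,l,s,cc=cv2.connectedComponentsWithStats((m&k&~o).astype(np.uint8))
    for i in range(1,n):
        if s[i,4]<150: continue
        v,u=np.nonzero(l==i);q=ray(c,np.stack([u,v],-1),.079)[:,:2]-np.array([.6062,-.244])
        print('row obj y',np.round(np.percentile(q@d*1000,[1,99]),1),'x',np.round(np.percentile(q@e*1000,[1,99]),1),s[i,4])
    v,u=np.nonzero(m&k&o);q=ray(c,np.stack([u,v],-1),.08)[:,:2]-np.array([.6062,-.244])
    print('orange y max',np.round(np.percentile(q@d*1000,[1,98]),1))
    return c
E
python3 - <<'E'
from h import *
row()
E
```

```text
row obj y [ 2.5 23. ] x [-21.2  23.3] 1999
orange y max [-18.5   1.5]
```

Call:
{"method": "jog_arm", "body": {"steps": [[[0.2,-0.25,0],0.05],[[0.4,-0.47,0],0.1],[[0.6,-0.7,0.1],0.15],[[0.829,-0.924,0.279],0.244],[[0.829,-0.924,0.279],0.244],[[0.829,-0.924,0.279],0.244],[[0.829,-0.924,0.279],0.244],[[0.829,-0.924,0.279],0.244]], "gripper": -1}}

```text
time: 8.05
tool_pos: [0.4343, -0.0475, 0.0994]
tcp_rot: [2.657, 1.675, 0.0]
force: [0.4, -0.6, 0.1]
opening: 0.0911
```

```bash
python3 - <<'E'
from h import *
c=carts(r=(0,262,240,400));cv2.imwrite('pics/w5.png',c['pixels'][...,::-1]);go(.4341,-.0475,.031,64.4)
E
```

```text
px [266. 102.] A 2460 zmed 33.8 rect [436.2  32.3] [45.5 19.9] 13.1 mean [439.4  32.6]
px [318. 234.] A 2145 zmed 33.7 rect [431.4 -53.4] [45.5 20.3] -25.5 mean [431.2 -53.6]
shift [-0.0, -0.004, 0.343] turn 0.0 rows>= 2 phi0 64.42
```

View pics/w5.png

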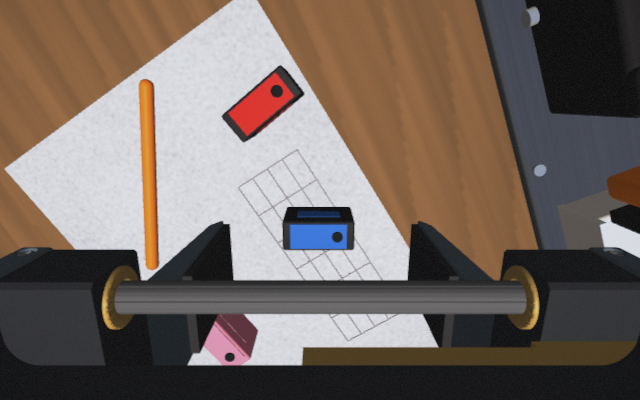

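Call:
{"method": "jog_arm", "body": {"steps": [[[0.004,-0.004,0.2],0],[[0.004,-0.004,0.345],0],[[0.004,-0.004,0.345],0],[[0.004,-0.004,0.345],0]]}}

```text
time: 8.5
tool_pos: [0.4337, -0.0466, 0.0307]
tcp_rot: [-2.658, -1.674, 0.001]
force: [-0.3, 0.4, 0.9]
opening: 0.0911
```

Call:
{"method": "jog_arm", "body": {"steps": [[[0,0,0],0],[[0,0,0],0],[[0,0,0],0],[[0,0,0],0],[[0,0,0],0],[[0,0,0],0],[[0,0,0],0]], "gripper": 1}}

```text
time: 9.2
tool_pos: [0.4331, -0.0461, 0.0305]
tcp_rot: [2.658, 1.675, 0.0]
force: [-1.1, -0.2, 5.1]
opening: 0.0461
```

```bash
python3 - <<'E'
from h import *
slot(34.3,7,.135)
E
```

```text
tcp target [ 0.6088 -0.2028]
shift [-0.328, 1.131, -0.523] turn -0.244 rows>= 6 phi0 64.44
```

Call:
{"method": "jog_arm", "body": {"steps": [[[0,0,-0.25],0],[[0,0,-0.523],0],[[-0.07,0.24,-0.523],-0.06],[[-0.14,0.48,-0.523],-0.12],[[-0.21,0.72,-0.523],-0.18],[[-0.28,0.95,-0.523],-0.244]]}}

```text
time: 9.8
tool_pos: [0.5816, -0.1801, 0.1351]
tcp_rot: [2.286, 2.155, 0.0]
force: [-0.2, 1.7, -0.1]
opening: 0.046
```

```bash
python3 - <<'E'
from h import *
slot(34.3,7.4,.11)
E
```

```text
tcp target [ 0.6088 -0.2024]
shift [-0.103, 0.143, 0.126] turn 0.002 rows>= 1 phi0 86.62
```

Call:
{"method": "jog_arm", "body": {"steps": [[[-0.103,0.143,0.05],0.002],[[-0.103,0.143,0.1],0.002],[[-0.103,0.143,0.1],0.002]]}}

```text
time: 10.1
tool_pos: [0.6064, -0.2008, 0.113]
tcp_rot: [-2.292, -2.144, 0.002]
force: [0.3, 0.8, -0.9]
opening: 0.0455
```

```bash
python3 - <<'E'
from h import *
st();slot(34.3,7.4,.0756)
E
```

```text
{'time': 10.1, 'joint_pos': [-0.3562, 0.4494, 1.9022, 0.0, 0.7932, -0.2895], 'tool_pos': [0.6064, -0.2008, 0.113], 'tcp_rot': [-2.2922, -2.1442, 0.0022], 'force': [0.281, 0.8492, -0.9449], 'torque': [-0.0666, 0.1325, 0.0093], 'opening': 0.0455}
tcp target [ 0.6088 -0.2024]
shift [-0.007, 0.013, 0.187] turn -0.002 rows>= 1 phi0 86.18
```

Call:
{"method": "jog_arm", "body": {"steps": [[[-0.005,0.009,0.08],0],[[-0.005,0.009,0.14],0],[[-0.005,0.009,0.175],0],[[-0.005,0.009,0.187],0],[[-0.005,0.009,0.19],0]]}}

```text
time: 10.6
tool_pos: [0.609, -0.2018, 0.0767]
tcp_rot: [-2.293, -2.147, 0.0]
force: [0.1, -0.4, -0.7]
opening: 0.0458
```

```bash
python3 - <<'E'
from h import *
st();slot(34.3,7.4,.0756);cap('side','s1.png')
st();cap('side')
st()
im=cv2.imread('pics/s1.png');cv2.imwrite('pics/s1c.png',cv2.resize(im[140:280,290:450],None,fx=4,fy=4))
E
```

```text
{'time': 10.6, 'joint_pos': [-0.3563, 0.5072, 1.9005, 0.0, 0.7344, -0.2904], 'tool_pos': [0.609, -0.2018, 0.0767], 'tcp_rot': [-2.293, -2.1469, 0.0003], 'force': [0.0763, -0.4036, -0.6641], 'torque': [-0.0865, 0.0886, -0.0284], 'opening': 0.0458}
tcp target [ 0.6088 -0.2024]
shift [-0.003, -0.001, 0.005] turn -0.002 rows>= 1 phi0 86.23
{'time': 10.65, 'joint_pos': [-0.3564, 0.5069, 1.9002, 0.0, 0.7345, -0.2904], 'tool_pos': [0.6092, -0.2019, 0.0769], 'tcp_rot': [-2.2935, -2.147, -0.0], 'force': [-0.2251, 0.3609, -0.5801], 'torque': [-0.0703, 0.0573, -0.0357], 'opening': 0.0458}
{'time': 10.7, 'joint_pos': [-0.3564, 0.5065, 1.9001, 0.0, 0.7346, -0.2905], 'tool_pos': [0.6094, -0.202, 0.0772], 'tcp_rot': [2.2932, 2.1468, 0.0003], 'force': [0.5851, -0.134, -1.1914], 'torque': [-0.1269, 0.0649, -0.0143], 'opening': 0.0459}
```

View pics/s1c.png

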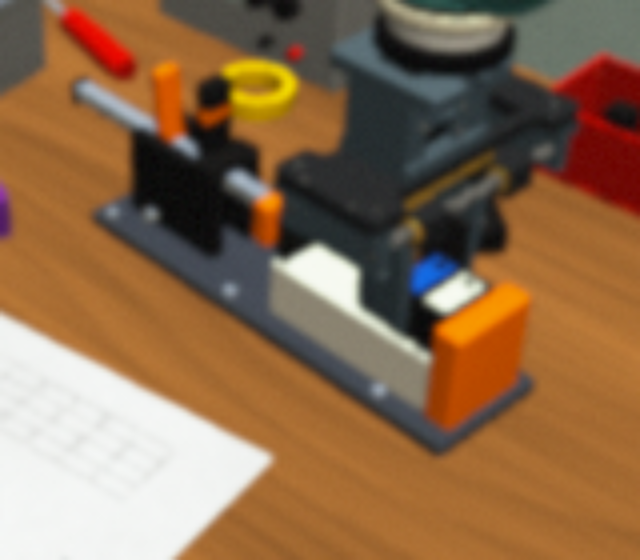

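Call:
{"method": "jog_arm", "body": {"steps": [[[-0.002,-0.002,0.005],0],[[-0.002,-0.002,0.009],0],[[-0.002,-0.002,0.009],0]]}}

```text
time: 11.0
tool_pos: [0.6089, -0.2025, 0.0755]
tcp_rot: [2.293, 2.147, 0.0]
force: [-2.0, 0.6, 3.5]
opening: 0.046
```

Call:
{"method": "jog_arm", "body": {"steps": [[[0,0,0],0],[[0,0,0],0],[[0,0,0],0],[[0,0,-0.1],0],[[0,0,-0.3],0],[[0,0,-0.4],0],[[0,0,-0.4],0]], "gripper": -0.6}}

```text
time: 11.7
tool_pos: [0.6104, -0.203, 0.1582]
tcp_rot: [2.29, 2.144, 0.003]
force: [-0.3, 0.3, -1.2]
opening: 0.0731
```

```bash
python3 - <<'E'
from h import *
c=row();cv2.imwrite('pics/w6.png',c['pixels'][...,::-1])
a=np.radians(103);print(.4363+.0075*np.cos(a),.0333+.0075*np.sin(a));go(.4346,.0405,.1,103)
E
```

```text
row obj y [ 3.1 43.3] x [-21.2  23.2] 3741
orange y max [-0.3  6.8]
0.43461286709242103 0.040607775485889265
shift [1.155, -0.953, 0.279] turn -0.186 rows>= 7 phi0 86.22
```

View pics/w6.png

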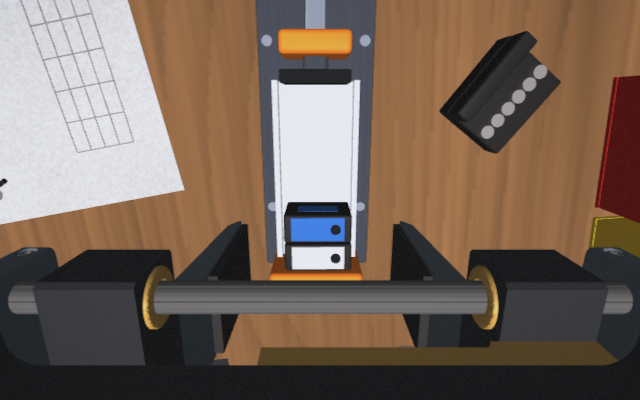

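Call:
{"method": "jog_arm", "body": {"steps": [[[0.15,-0.2,0],0],[[0.3,-0.42,0],-0.05],[[0.5,-0.6,0],-0.1],[[0.7,-0.75,0],-0.15],[[0.9,-0.953,0.1],-0.186],[[0.98,-0.953,0.2],-0.186]], "gripper": -1}}

```text
time: 12.35
tool_pos: [0.4286, 0.0072, 0.1145]
tcp_rot: [-1.954, -2.46, 0.0]
force: [2.0, -0.0, -0.8]
opening: 0.0911
```

```bash
python3 - <<'E'
from h import *
go(.4346,.0405,.1,103)
E
```

```text
shift [0.155, 0.067, 0.072] turn 0.001 rows>= 1 phi0 103.09
```

Call:
{"method": "jog_arm", "body": {"steps": [[[0.155,0.067,0.072],0],[[0.155,0.067,0.072],0],[[0.155,0.067,0.072],0]]}}

```text
time: 12.65
tool_pos: [0.4369, 0.0393, 0.0998]
tcp_rot: [-1.953, -2.458, 0.002]
force: [0.5, -0.5, -0.0]
opening: 0.091
```

```bash
python3 - <<'E'
from h import *
st();c=carts(r=(0,262,240,400));cv2.imwrite('pics/w7.png',c['pixels'][...,::-1]);go(.4346,.0405,.031,103)
E
```

```text
{'time': 12.65, 'joint_pos': [0.0366, 0.2074, 2.2987, -0.0001, 0.6377, -0.1913], 'tool_pos': [0.4369, 0.0393, 0.0998], 'tcp_rot': [-1.9534, -2.4584, 0.0023], 'force': [0.5008, -0.4773, -0.0257], 'torque': [-0.0748, 0.0151, -0.0044], 'opening': 0.091}
px [365.  61.] A 2613 zmed 33.9 rect [440.6 138.8] [39.8 20. ] 7.2 mean [439.8 138.7]
px [316. 231.] A 2183 zmed 33.7 rect [435.7  33.8] [45.5 20.2] 13.1 mean [435.8  33.8]
shift [0.012, -0.011, 0.346] turn -0.0 rows>= 2 phi0 102.99
```

View pics/w7.png

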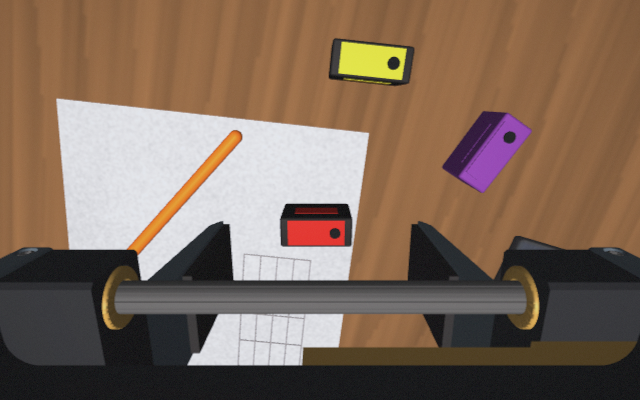

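Call:
{"method": "jog_arm", "body": {"steps": [[[0.008,-0.008,0.2],0],[[0.008,-0.008,0.345],0],[[0.008,-0.008,0.345],0],[[0.008,-0.008,0.345],0]]}}

```text
time: 13.1
tool_pos: [0.4357, 0.0395, 0.0321]
tcp_rot: [-1.957, -2.456, 0.001]
force: [0.7, -0.3, 1.0]
opening: 0.0915
```

Call:
{"method": "jog_arm", "body": {"steps": [[[0,0,0],0],[[0,0,0],0],[[0,0,0],0],[[0,0,0],0],[[0,0,0],0],[[0,0,0],0],[[0,0,0],0]], "gripper": 1}}

```text
time: 13.8
tool_pos: [0.4357, 0.0402, 0.0318]
tcp_rot: [-1.956, -2.458, 0.0]
force: [-1.1, -0.5, 5.7]
opening: 0.046
```

```bash
python3 - <<'E'
from h import *
slot(55.2,7,.125);s=manip.read_state();a=np.radians(103);print((s['tool_pos'][:2]-[.4357,.0338])@[np.cos(a),np.sin(a)])
E
```

```text
tcp target [ 0.6101 -0.1819]
shift [-1.278, 0.6, -0.466] turn 0.184 rows>= 6 phi0 102.97
0.006236819251763473
```

Call:
{"method": "jog_arm", "body": {"steps": [[[0,0,-0.25],0],[[0,0,-0.466],0],[[-0.22,0.1,-0.466],0.05],[[-0.44,0.2,-0.466],0.1],[[-0.66,0.3,-0.466],0.15],[[-0.88,0.41,-0.466],0.184],[[-0.98,0.46,-0.466],0.184]]}}

```text
time: 14.5
tool_pos: [0.5716, -0.1332, 0.1251]
tcp_rot: [2.293, 2.145, 0.001]
force: [-0.4, 1.1, -0.8]
opening: 0.0459
```

```bash
python3 - <<'E'
from h import *
slot(55.5,6.2,.117)
E
```

```text
tcp target [ 0.6101 -0.1824]
shift [-0.233, 0.208, 0.041] turn -0.002 rows>= 2 phi0 86.19
```

Call:
{"method": "jog_arm", "body": {"steps": [[[-0.2,0.18,0.0],-0.002],[[-0.233,0.208,0.04],-0.002],[[-0.233,0.208,0.04],-0.002],[[-0.233,0.208,0.04],-0.002]]}}

```text
time: 14.9
tool_pos: [0.6068, -0.1786, 0.1162]
tcp_rot: [-2.286, -2.153, 0.001]
force: [-0.5, -0.1, -0.8]
opening: 0.0455
```

```bash
python3 - <<'E'
from h import *
slot(55.5,6.2,.0765)
E
```

```text
tcp target [ 0.6101 -0.1824]
shift [-0.018, 0.018, 0.198] turn 0.002 rows>= 1 phi0 86.57
```

Call:
{"method": "jog_arm", "body": {"steps": [[[-0.013,0.012,0.0],0],[[-0.013,0.012,0.08],0],[[-0.013,0.012,0.14],0],[[-0.013,0.012,0.18],0],[[-0.013,0.012,0.19],0],[[-0.013,0.012,0.19],0]]}}

```text
time: 15.5
tool_pos: [0.6099, -0.1819, 0.0783]
tcp_rot: [-2.286, -2.154, 0.001]
force: [0.3, 0.1, 0.1]
opening: 0.0457
```

```bash
python3 - <<'E'
from h import *
slot(55.5,6.2,.0763)
E
```

```text
tcp target [ 0.6101 -0.1824]
shift [-0.003, 0.001, 0.01] turn 0.002 rows>= 1 phi0 86.58
```

Call:
{"method": "jog_arm", "body": {"steps": [[[-0.002,0,0.007],0],[[-0.002,0,0.011],0],[[-0.002,0,0.011],0]]}}

```text
time: 15.8
tool_pos: [0.6103, -0.1825, 0.0769]
tcp_rot: [2.287, 2.154, 0.0]
force: [0.3, -0.2, -0.2]
opening: 0.046
```

Call:
{"method": "jog_arm", "body": {"steps": [[[0,0,0],0],[[0,0,0],0],[[0,0,0],0],[[0,0,-0.1],0],[[0,0,-0.3],0],[[0,0,-0.4],0],[[0,0,-0.4],0]], "gripper": -0.6}}

```text
time: 16.5
tool_pos: [0.6118, -0.183, 0.1599]
tcp_rot: [2.284, 2.151, 0.004]
force: [-0.6, 0.6, -0.2]
opening: 0.0732
```

```bash
python3 - <<'E'
from h import *
c=row();cv2.imwrite('pics/w8.png',c['pixels'][...,::-1])
a=np.radians(97.2);x,y=.4435+.0075*np.cos(a),.1405+.0075*np.sin(a);print(x,y);go(x,y,.1,97.2)
E
```

```text
row obj y [126.6 134.5] x [-21.6  21.1] 942
row obj y [18.5 65.5] x [-21.1  23.4] 4224Traceback (most recent call last):
  File "<stdin>", line 2, in <module>
  File "h.py", line 59, in row
    print('orange y max',np.round(np.percentile(q@d*1000,[1,98]),1))
                                  ~~~~~~~~~~~~~^^^^^^^^^^^^^^^^^
    return _quantile_unchecked(
        a, q, axis, out, overwrite_input, method, keepdims, weights)
    return _ureduce(a,
                    func=_quantile_ureduce_func,
    ...<5 lines>...
                    overwrite_input=overwrite_input,
                    method=method)
    r = func(a, **kwargs)
    result = _quantile(arr,
                       quantiles=q,
    ...<2 lines>...
                       out=out,
                       weights=wgt)
    slices_having_nans = np.isnan(arr[-1, ...])
                                  ~~~^^^^^^^^^
IndexError: index -1 is out of bounds for axis 0 with size 0
```

```bash
sed -i "s/    print('orange y max'/    if len(q): print('orange y max'/" h.py; python3 - <<'E'
from h import *
c=row();cv2.imwrite('pics/w8.png',c['pixels'][...,::-1])
a=np.radians(97.2);x,y=.4435+.0075*np.cos(a),.1405+.0075*np.sin(a);print(x,y);go(x,y,.1,97.2)
E
```

```text
row obj y [127.  134.2] x [-21.4  21.4] 912
row obj y [19.8 65.7] x [-21.2  23.4] 4155
0.44256000074826773 0.1479408602598586
shift [1.599, -0.935, 0.283] turn -0.118 rows>= 8 phi0 86.58
```

View pics/w8.png

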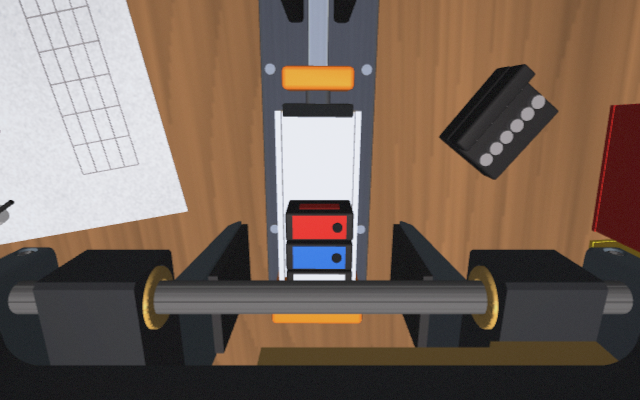

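Call:
{"method": "jog_arm", "body": {"steps": [[[0.05,-0.25,0],0],[[0.1,-0.5,0],0],[[0.25,-0.7,0],0],[[0.43,-0.85,0],-0.05],[[0.65,-0.92,0],-0.118],[[0.88,-0.93,0],-0.118],[[1,-0.935,0.1],-0.118]], "gripper": -1}}

```text
time: 17.3
tool_pos: [0.4354, 0.0307, 0.1372]
tcp_rot: [2.075, 2.357, 0.002]
force: [1.4, -0.0, -0.2]
opening: 0.0912
```

```bash
python3 - <<'E'
from h import *
go(.4426,.148,.1,97.2)
E
```

```text
shift [0.577, 0.109, 0.186] turn 0.001 rows>= 3 phi0 97.27
```

Call:
{"method": "jog_arm", "body": {"steps": [[[0.25,0.05,0.1],0],[[0.45,0.1,0.186],0],[[0.577,0.109,0.186],0],[[0.577,0.109,0.186],0],[[0.577,0.109,0.186],0]]}}

```text
time: 17.8
tool_pos: [0.4417, 0.1455, 0.0985]
tcp_rot: [-2.075, -2.357, 0.003]
force: [-0.8, -0.1, -0.2]
opening: 0.0914
```

```bash
python3 - <<'E'
from h import *
st();c=carts(r=(0,262,240,400));cv2.imwrite('pics/w9.png',c['pixels'][...,::-1]);go(.4426,.148,.031,97.2)
E
```

```text
{'time': 17.8, 'joint_pos': [0.2682, 0.2462, 2.2489, -0.0001, 0.6484, 0.1412], 'tool_pos': [0.4417, 0.1455, 0.0985], 'tcp_rot': [-2.0753, -2.3572, 0.0027], 'force': [-0.7951, -0.1442, -0.1524], 'torque': [-0.1321, 0.0778, -0.0203], 'opening': 0.0914}
px [321. 232.] A 2202 zmed 33.7 rect [443.5 140.7] [45.2 20.8] 7.3 mean [443.5 140.5]
shift [0.014, 0.005, 0.339] turn 0.0 rows>= 2 phi0 97.22
```

View pics/w9.png

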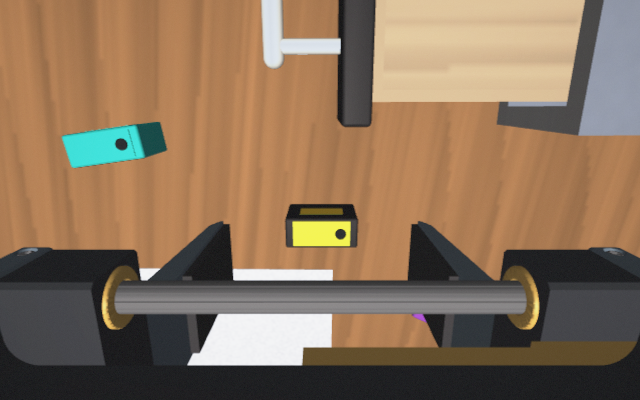

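Call:
{"method": "jog_arm", "body": {"steps": [[[0.01,0.005,0.2],0],[[0.01,0.005,0.34],0],[[0.01,0.005,0.34],0],[[0.01,0.005,0.34],0]]}}

```text
time: 18.25
tool_pos: [0.4432, 0.1468, 0.0318]
tcp_rot: [-2.079, -2.355, 0.002]
force: [0.4, -0.5, -1.5]
opening: 0.091
```

Call:
{"method": "jog_arm", "body": {"steps": [[[0,0,0],0],[[0,0,0],0],[[0,0,0],0],[[0,0,0],0],[[0,0,0],0],[[0,0,0],0],[[0,0,0],0]], "gripper": 1}}

```text
time: 18.95
tool_pos: [0.4433, 0.1477, 0.0316]
tcp_rot: [-2.077, -2.357, 0.0]
force: [-1.3, 0.3, 4.5]
opening: 0.0455
```

```bash
python3 - <<'E'
from h import *
s=manip.read_state();a=np.radians(97.2);o=(s['tool_pos'][:2]-[.4435,.1406])@[np.cos(a),np.sin(a)]*1000;print(o)
slot(77,o,.125)
go(.5,-.08,.125,86.4)
E
```

```text
7.0701788366033576
tcp target [ 0.6115 -0.1601]
shift [-1.632, 0.641, -0.467] turn 0.12 rows>= 8 phi0 97.2
shift [-1.165, 0.138, -0.467] turn 0.12 rows>= 6 phi0 97.2
```

Call:
{"method": "jog_arm", "body": {"steps": [[[0,0,-0.25],0],[[0,0,-0.467],0],[[-0.25,0.03,-0.467],0.05],[[-0.5,0.06,-0.467],0.12],[[-0.75,0.1,-0.467],0.12],[[-1,0.13,-0.467],0.12],[[-1,0.13,-0.467],0.12]]}}

```text
time: 19.65
tool_pos: [0.4955, -0.0518, 0.1252]
tcp_rot: [2.294, 2.145, 0.001]
force: [-0.0, 0.5, -1.0]
opening: 0.0455
```

```bash
python3 - <<'E'
from h import *
slot(77,7.1,.117)
E
```

```text
tcp target [ 0.6115 -0.1601]
shift [-0.501, 0.615, 0.042] turn -0.003 rows>= 4 phi0 86.16
```

Call:
{"method": "jog_arm", "body": {"steps": [[[-0.25,0,0],-0.003],[[-0.45,0.15,0],-0.003],[[-0.5,0.38,0.0],-0.003],[[-0.505,0.62,0.042],-0.003],[[-0.505,0.62,0.042],-0.003],[[-0.505,0.62,0.042],-0.003]]}}

```text
time: 20.25
tool_pos: [0.6115, -0.1556, 0.1155]
tcp_rot: [-2.284, -2.155, 0.001]
force: [-0.8, 0.9, -1.5]
opening: 0.0453
```

```bash
python3 - <<'E'
from h import *
slot(77,7.1,.0764);st()
E
```

```text
tcp target [ 0.6115 -0.1601]
shift [-0.023, 0.002, 0.196] turn 0.003 rows>= 1 phi0 86.69
{'time': 20.25, 'joint_pos': [-0.2861, 0.4349, 1.9189, 0.0001, 0.7895, -0.2284], 'tool_pos': [0.6115, -0.1556, 0.1155], 'tcp_rot': [-2.2836, -2.1554, 0.0012], 'force': [-0.7857, 0.9222, -1.501], 'torque': [-0.0478, 0.0863, -0.0505], 'opening': 0.0453}
```

Call:
{"method": "jog_arm", "body": {"steps": [[[-0.016,0.001,0.0],0.003],[[-0.016,0.001,0.08],0.003],[[-0.016,0.001,0.14],0.003],[[-0.016,0.001,0.18],0.003],[[-0.016,0.001,0.187],0.003],[[-0.016,0.001,0.187],0.003]]}}

```text
time: 20.85
tool_pos: [0.6113, -0.1592, 0.0787]
tcp_rot: [-2.29, -2.15, 0.001]
force: [-0.2, 0.1, -1.1]
opening: 0.0457
```

```bash
python3 - <<'E'
from h import *
slot(77,7.1,.0764);st()
E
```

```text
tcp target [ 0.6115 -0.1601]
shift [-0.004, 0.001, 0.011] turn 0.0 rows>= 1 phi0 86.4
{'time': 20.85, 'joint_pos': [-0.2916, 0.4921, 1.9208, 0.0, 0.7295, -0.2288], 'tool_pos': [0.6113, -0.1592, 0.0787], 'tcp_rot': [-2.2896, -2.1501, 0.0006], 'force': [-0.1731, 0.0829, -1.0719], 'torque': [-0.1081, 0.0307, 0.0071], 'opening': 0.0457}
```

Call:
{"method": "jog_arm", "body": {"steps": [[[-0.003,0,0.008],0],[[-0.003,0,0.014],0],[[-0.003,0,0.014],0]]}}

```text
time: 21.15
tool_pos: [0.6118, -0.16, 0.0766]
tcp_rot: [2.29, 2.15, 0.0]
force: [0.5, -0.3, 0.4]
opening: 0.0457
```

Call:
{"method": "jog_arm", "body": {"steps": [[[0,0,0],0],[[0,0,0],0],[[0,0,0],0],[[0,0,-0.1],0],[[0,0,-0.3],0],[[0,0,-0.5],0],[[0,0,-0.6],0],[[0,0,-0.6],0]], "gripper": -0.6}}

```text
time: 21.95
tool_pos: [0.6131, -0.1603, 0.1997]
tcp_rot: [2.287, 2.148, 0.004]
force: [-0.2, -0.5, -0.4]
opening: 0.0728
```

```bash
python3 - <<'E'
from h import *
c=row();cv2.imwrite('pics/w10.png',c['pixels'][...,::-1]);np.savez('w10.npz',**c);st()
E
```

```text
row obj y [127.4 134.7] x [-21.6  21.3] 643
row obj y [20.7 86.5] x [-21.2  23.4] 4383
orange y max [143.5 156.2]
{'time': 22.0, 'joint_pos': [-0.2926, 0.3217, 1.8944, -0.0, 0.9229, -0.2297], 'tool_pos': [0.6122, -0.1601, 0.1976], 'tcp_rot': [2.2885, 2.1491, 0.002], 'force': [-0.0521, -0.1646, -0.5836], 'torque': [-0.0893, 0.0449, 0.0047], 'opening': 0.0729}
```

View pics/w10.png

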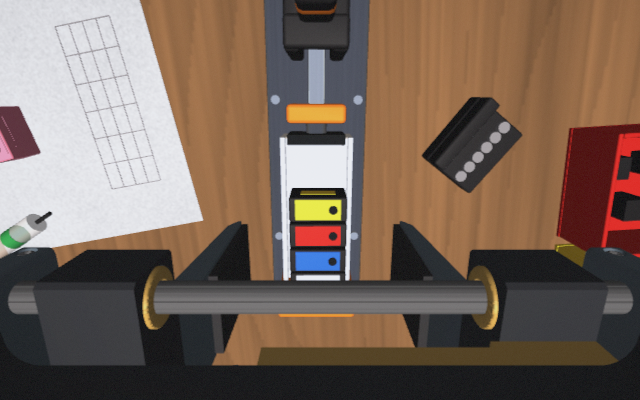

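```bash
python3 - <<'E'
from h import *
a=np.radians(86.4);d=np.array([np.cos(a),np.sin(a)]);e=np.array([d[1],-d[0]]);o=np.array([.6062,-.244])+.13*d
for f in('top0','side0','w1','w10'):
    c=dict(np.load(f+'.npz'));P=pts(c);Z=P[...,2];q=P[...,:2]-o
    sx,sy=q@e*1000,q@d*1000
    m=(abs(sx)<30)&(sy>60)&(sy<160)&(Z>.09)&(Z<.145)
    im=c['pixels'][m];X,Y,z=sx[m],sy[m],Z[m]*1000
    i=np.lexsort((z,))
    print(f,len(z))
    for lo,hi in((90,100),(100,110),(110,120),(120,130),(130,140)):
        k=(z>lo)&(z<hi)
        for nm,kk in(('h',k&(Y<115)),('t',k&(Y>=115))):
            if kk.sum()>2: print(lo,nm,kk.sum(),'y',np.round([Y[kk].min(),np.median(Y[kk]),Y[kk].max()],1),'x',np.round([X[kk].min(),X[kk].max()],1))
E
```

```text
top0 120
90 h 7 y [68.1 83.7 91.7] x [-11.6  13.5]
90 t 6 y [127.6 128.7 134.7] x [-9.   7.1]
100 h 4 y [81.5 89.  94.4] x [-11.7  -3.7]
100 t 9 y [129.1 130.1 137.1] x [-8.9  5.7]
110 h 8 y [81.6 87.7 94.4] x [-11.8  -3.7]
110 t 8 y [130.1 136.1 140.5] x [-8.4  9.7]
120 h 8 y [81.6 87.7 94.3] x [-11.2   2.7]
120 t 24 y [131.6 134.9 140.1] x [-10.1   7.9]
130 h 45 y [81.7 87.9 95.4] x [-11.6  11.7]
side0 243
90 h 32 y [81.4 83.9 92.7] x [-13.7  10.8]
90 t 24 y [128.  131.4 138.4] x [-10.7   8.3]
100 h 28 y [81.2 83.5 93. ] x [-13.9  10.2]
100 t 23 y [129.  131.3 137.2] x [-10.9   7.5]
110 h 29 y [81.7 83.4 91.9] x [-13.    8.9]
110 t 22 y [130.1 132.3 138.1] x [-11.4   9. ]
120 h 30 y [81.7 83.4 93. ] x [-12.7   9.2]
120 t 20 y [130.3 134.  139.9] x [-9.   9.3]
130 h 35 y [82.6 86.2 94.6] x [-14.   11.6]
w1 0
w10 770
90 h 121 y [79.  79.5 83.6] x [-11.8  12.3]
100 h 126 y [79.  79.4 83. ] x [-11.   12.3]
110 h 172 y [78.9 79.4 83.9] x [-12.   12.1]
120 h 169 y [79.  79.5 83. ] x [-11.6  12.1]
130 h 182 y [78.9 80.1 81.4] x [-10.5  11.2]
```

```bash
python3 - <<'E'
from h import *
go(.6206,-.0155,.2,176.4)
E
```

```text
shift [0.724, -0.003, -0.012] turn -1.0 rows>= 11 phi0 86.4
```

Call:
{"method": "jog_arm", "body": {"steps": [[[0.72,0,-0.02],-1],[[0.72,0,-0.02],-1],[[0.72,0,-0.02],-1],[[0.72,0,-0.02],-1],[[0.72,0,-0.02],-1],[[0.72,0,-0.02],-1],[[0.72,0,-0.02],-1],[[0.72,0,-0.02],-1],[[0.72,0,-0.02],-1],[[0.72,0,-0.02],-1],[[0.72,0,-0.02],-1],[[0.724,0,-0.02],-1],[[0.724,0,-0.02],-1]], "gripper": -1}}

```text
time: 23.3
tool_pos: [0.6202, -0.0153, 0.1992]
tcp_rot: [-0.102, -3.138, -0.0]
force: [-0.7, -0.1, 0.1]
opening: 0.0914
```

```bash
python3 - <<'E'
from h import *
st();go(.6206,-.0155,.11,176.4);c=cap('wrist','w11.png');np.savez('w11.npz',**c)
c=cap('top','t11.png')
E
```

```text
{'time': 23.3, 'joint_pos': [-0.0622, 0.3026, 1.9171, 0.0, 0.9235, -1.5677], 'tool_pos': [0.6202, -0.0153, 0.1992], 'tcp_rot': [-0.1024, -3.1383, -0.0001], 'force': [-0.7416, -0.0961, 0.0904], 'torque': [0.0178, 0.0064, -0.0617], 'opening': 0.0914}
shift [-0.003, -0.001, 0.446] turn -0.002 rows>= 2 phi0 176.26
```

View pics/w11.png

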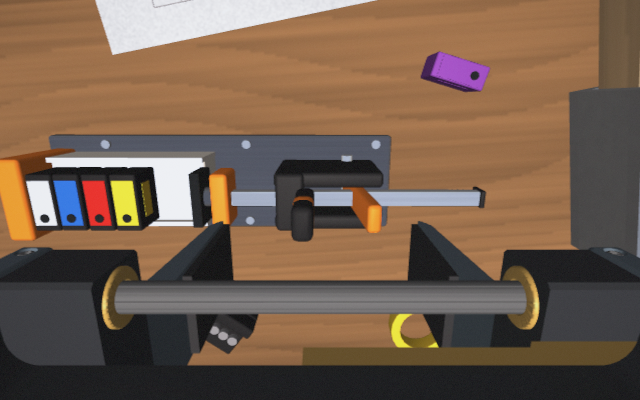

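Call:
{"method": "jog_arm", "body": {"steps": [[[-0.003,-0.001,0.2],0],[[-0.003,-0.001,0.35],0],[[-0.003,-0.001,0.445],0],[[-0.003,-0.001,0.445],0],[[-0.003,-0.001,0.445],0]]}}

```text
time: 23.9
tool_pos: [0.6214, -0.0156, 0.1116]
tcp_rot: [-0.1, -3.14, 0.0]
force: [-0.3, 0.1, 1.6]
opening: 0.0914
```

```bash
python3 - <<'E'
from h import *
st();c=cap('side','s2.png')
im=cv2.imread('pics/s2.png');cv2.imwrite('pics/s2c.png',cv2.resize(im[120:260,280:440],None,fx=4,fy=4,interpolation=cv2.INTER_CUBIC))
E
```

```text
{'time': 23.9, 'joint_pos': [-0.0626, 0.4281, 1.9395, -0.0, 0.7743, -1.5699], 'tool_pos': [0.6214, -0.0156, 0.1116], 'tcp_rot': [-0.0998, -3.1397, 0.0], 'force': [-0.345, 0.1005, 1.6076], 'torque': [0.0295, 0.008, -0.0383], 'opening': 0.0914}
```

View pics/s2c.png

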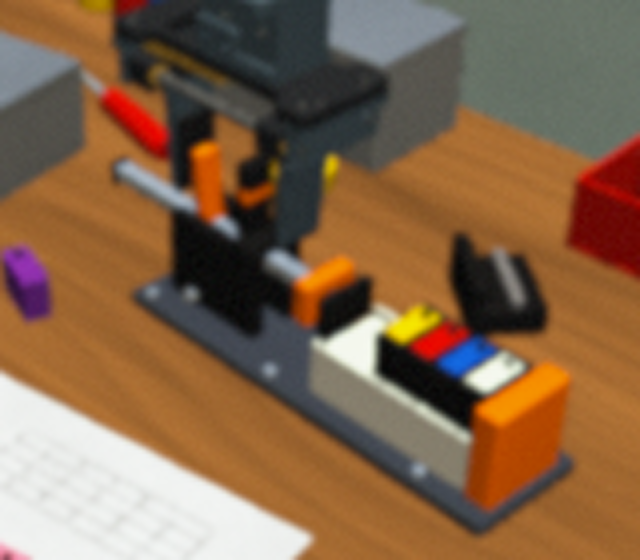

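Fingers straddle handle and trigger cleanly; the row stands. First squeeze.

Call:
{"method": "jog_arm", "body": {"steps": [[[0,0,0],0],[[0,0,0],0],[[0,0,0],0],[[0,0,0],0],[[0,0,0],0],[[0,0,0],0],[[0,0,0],0],[[0,0,0],0],[[0,0,0],0],[[0,0,0],0]], "gripper": 1}}

```text
time: 24.95
tool_pos: [0.6222, -0.0148, 0.1128]
tcp_rot: [0.1, 3.138, 0.002]
force: [-0.1, 8.3, 6.8]
opening: 0.0386
```

```bash
python3 - <<'E'
from h import *
st();c=cap('wrist','w12.png')
E
```

```text
{'time': 24.95, 'joint_pos': [-0.0619, 0.4266, 1.9389, 0.002, 0.774, -1.5703], 'tool_pos': [0.6222, -0.0148, 0.1128], 'tcp_rot': [0.1001, 3.1378, 0.0021], 'force': [-0.0743, 8.2885, 6.7606], 'torque': [2.1505, 0.0996, -0.0618], 'opening': 0.0386}
```

View pics/w12.png

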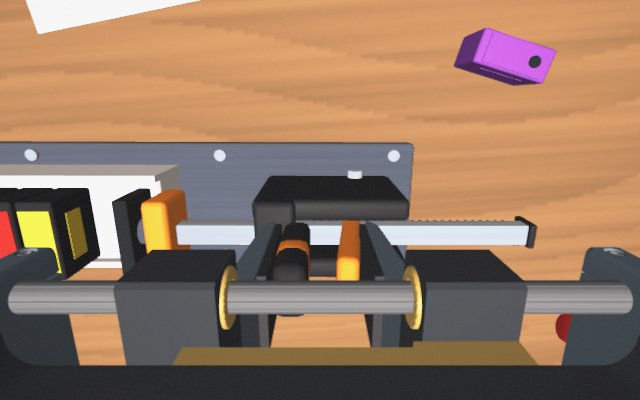

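Call:
{"method": "jog_arm", "body": {"steps": [[[0,0,0],0],[[0,0,0],0],[[0,0,0],0],[[0,0,0],0],[[0,0,0],0],[[0,0,0],0],[[0,0,0],0],[[0,0,0],0]], "gripper": -1}}

```text
time: 25.8
tool_pos: [0.6211, -0.0157, 0.1112]
tcp_rot: [-0.099, -3.14, 0.0]
force: [-1.0, 0.0, 0.8]
opening: 0.0913
```

```bash
python3 - <<'E'
from h import *
st();c=cap('wrist','w13.png');np.savez('w13.npz',**c)
E
```

```text
{'time': 25.8, 'joint_pos': [-0.0628, 0.4284, 1.94, -0.0002, 0.7735, -1.5706], 'tool_pos': [0.6211, -0.0157, 0.1112], 'tcp_rot': [-0.0986, -3.1397, 0.0002], 'force': [-1.0013, 0.0216, 0.8162], 'torque': [-0.0167, 0.0088, -0.0642], 'opening': 0.0913}
```

View pics/w13.png

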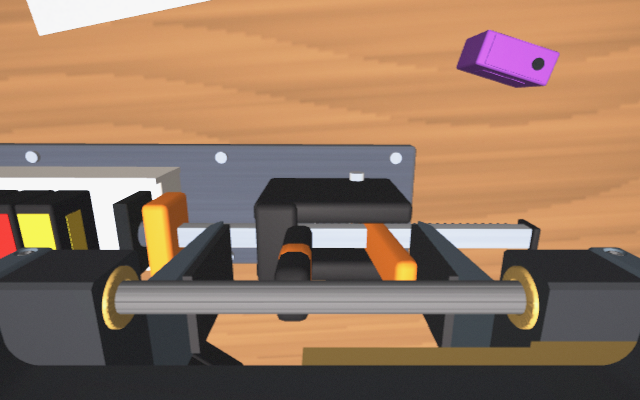

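```bash
cat >> h.py <<'E'
def jaw(c=None):
    c=c or cap('wrist');P=pts(c);Z=P[...,2];hsv=cv2.cvtColor(c['pixels'],cv2.COLOR_RGB2HSV)
    a=np.radians(86.4);d=np.array([np.cos(a),np.sin(a)]);e=np.array([d[1],-d[0]]);o=np.array([.6062,-.244])
    q=P[...,:2]-o;X,Y=q@e*1000,q@d*1000
    org=(hsv[...,0]>5)&(hsv[...,0]<22)&(hsv[...,1]>150)
    m=org&(abs(X)<24)&(Z>.077)&(Z<.086)&(Y>40)&(Y<170)
    print('jaw orange y',np.round(np.percentile(Y[m],[2,98]),1) if m.sum()>20 else None,m.sum())
    m=(abs(X)<12)&(Z>.055)&(Z<.078)&(Y>280)&(Y<380)
    print('bar end y',np.round(np.percentile(Y[m],99),1) if m.sum()>20 else None)
    m=(~org)&(abs(X)<20)&(Z>.07)&(Z<.083)&(Y>82)&(Y<135)
    print('pad/cart y',np.round(np.percentile(Y[m],[2,98]),1) if m.sum()>20 else None)
    return c
E
python3 - <<'E'
from h import *
for f in('w11','w13'): print(f);jaw(dict(np.load(f+'.npz')))
E
```

```text
w11
jaw orange y [144.  156.9] 865
bar end y 358.7
pad/cart y [ 82.3 134.9]
w13
jaw orange y [134.3 147.8] 480
bar end y 349.4
pad/cart y [ 82.6 134.3]
```

Call:
{"method": "jog_arm", "body": {"steps": [[[0,0,0],0],[[0,0,0],0],[[0,0,0],0],[[0,0,0],0],[[0,0,0],0],[[0,0,0],0],[[0,0,0],0],[[0,0,0],0],[[0,0,0],0]], "gripper": 1}}

```text
time: 26.75
tool_pos: [0.6216, -0.0148, 0.1119]
tcp_rot: [0.1, 3.139, 0.002]
force: [-1.7, 8.4, 6.7]
opening: 0.0388
```

Call:
{"method": "jog_arm", "body": {"steps": [[[0,0,0],0],[[0,0,0],0],[[0,0,0],0],[[0,0,0],0],[[0,0,0],0],[[0,0,0],0],[[0,0,0],0],[[0,0,0],0]], "gripper": -1}}

```text
time: 27.55
tool_pos: [0.6211, -0.0158, 0.1113]
tcp_rot: [-0.099, -3.14, 0.0]
force: [-0.4, -0.2, 0.2]
opening: 0.0913
```

Call:
{"method": "jog_arm", "body": {"steps": [[[0,0,0],0],[[0,0,0],0],[[0,0,0],0],[[0,0,0],0],[[0,0,0],0],[[0,0,0],0],[[0,0,0],0],[[0,0,0],0],[[0,0,0],0]], "gripper": 1}}

```text
time: 28.45
tool_pos: [0.6214, -0.0147, 0.1117]
tcp_rot: [0.1, 3.14, 0.002]
force: [-0.9, 11.0, 5.7]
opening: 0.039
```

Call:
{"method": "jog_arm", "body": {"steps": [[[0,0,0],0],[[0,0,0],0],[[0,0,0],0],[[0,0,0],0],[[0,0,0],0],[[0,0,0],0],[[0,0,0],0],[[0,0,0],0]], "gripper": -1}}

```text
time: 29.25
tool_pos: [0.6212, -0.0157, 0.1113]
tcp_rot: [-0.099, -3.14, 0.0]
force: [0.2, -0.7, 0.8]
opening: 0.0909
```

```bash
python3 - <<'E'
from h import *
st();jaw()
E
```

```text
{'time': 29.25, 'joint_pos': [-0.0628, 0.4284, 1.9399, -0.0002, 0.7734, -1.5706], 'tool_pos': [0.6212, -0.0157, 0.1113], 'tcp_rot': [-0.0987, -3.1399, 0.0002], 'force': [0.185, -0.6734, 0.7574], 'torque': [0.0209, -0.0343, -0.001], 'opening': 0.0909}
jaw orange y [121.2 134.3] 652
bar end y 336.2
pad/cart y [ 82.8 131.5]
```

Call:
{"method": "jog_arm", "body": {"steps": [[[0,0,0],0],[[0,0,0],0],[[0,0,0],0],[[0,0,0],0],[[0,0,0],0],[[0,0,0],0],[[0,0,0],0],[[0,0,0],0],[[0,0,0],0]], "gripper": 1}}

```text
time: 30.2
tool_pos: [0.6214, -0.0147, 0.1116]
tcp_rot: [0.1, 3.14, 0.002]
force: [0.6, 11.7, 5.8]
opening: 0.0387
```

Call:
{"method": "jog_arm", "body": {"steps": [[[0,0,0],0],[[0,0,0],0],[[0,0,0],0],[[0,0,0],0],[[0,0,0],0],[[0,0,0],0],[[0,0,0],0],[[0,0,0],0]], "gripper": -1}}

```text
time: 31.0
tool_pos: [0.6212, -0.0158, 0.1113]
tcp_rot: [-0.099, -3.14, 0.0]
force: [-0.8, 0.8, 0.1]
opening: 0.0912
```

Call:
{"method": "jog_arm", "body": {"steps": [[[0,0,0],0],[[0,0,0],0],[[0,0,0],0],[[0,0,0],0],[[0,0,0],0],[[0,0,0],0],[[0,0,0],0],[[0,0,0],0],[[0,0,0],0]], "gripper": 1}}

```text
time: 31.9
tool_pos: [0.6215, -0.0147, 0.1116]
tcp_rot: [0.1, 3.14, 0.002]
force: [0.1, 10.9, 3.6]
opening: 0.0388
```

Call:
{"method": "jog_arm", "body": {"steps": [[[0,0,0],0],[[0,0,0],0],[[0,0,0],0],[[0,0,0],0],[[0,0,0],0],[[0,0,0],0],[[0,0,0],0],[[0,0,0],0]], "gripper": -1}}

```text
time: 32.7
tool_pos: [0.6212, -0.0157, 0.1113]
tcp_rot: [-0.099, -3.14, 0.0]
force: [-0.2, 0.7, 0.5]
opening: 0.0915
```

```bash
python3 - <<'E'
from h import *
c=jaw();cv2.imwrite('pics/w14.png',c['pixels'][...,::-1])
E
```

```text
jaw orange y [112.1 125.3] 465
bar end y 327.4
pad/cart y [ 82.8 132.5]
```

View pics/w14.png

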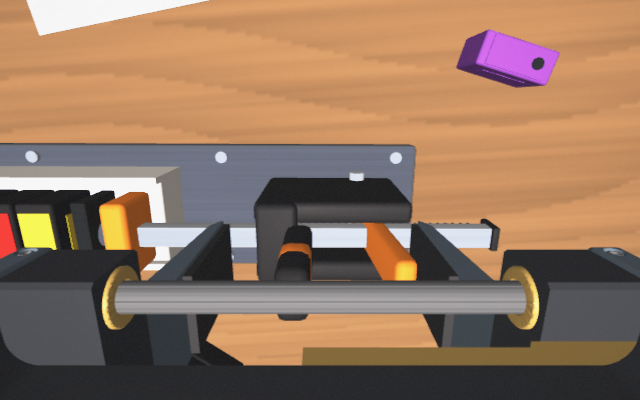

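Call:
{"method": "jog_arm", "body": {"steps": [[[0,0,0],0],[[0,0,0],0],[[0,0,0],0],[[0,0,0],0],[[0,0,0],0],[[0,0,0],0],[[0,0,0],0],[[0,0,0],0],[[0,0,0],0]], "gripper": 1}}

```text
time: 33.65
tool_pos: [0.6215, -0.0147, 0.1116]
tcp_rot: [0.1, 3.14, 0.002]
force: [0.1, 11.6, 4.0]
opening: 0.0389
```

Call:
{"method": "jog_arm", "body": {"steps": [[[0,0,0],0],[[0,0,0],0],[[0,0,0],0],[[0,0,0],0],[[0,0,0],0],[[0,0,0],0],[[0,0,0],0],[[0,0,0],0]], "gripper": -1}}

```text
time: 34.45
tool_pos: [0.6212, -0.0157, 0.1113]
tcp_rot: [-0.099, -3.14, 0.0]
force: [-0.7, -0.3, -0.3]
opening: 0.091
```

Call:
{"method": "jog_arm", "body": {"steps": [[[0,0,0],0],[[0,0,0],0],[[0,0,0],0],[[0,0,0],0],[[0,0,0],0],[[0,0,0],0],[[0,0,0],0],[[0,0,0],0],[[0,0,0],0]], "gripper": 1}}

```text
time: 35.35
tool_pos: [0.6214, -0.0147, 0.1116]
tcp_rot: [0.1, 3.14, 0.002]
force: [0.1, 11.3, 3.2]
opening: 0.0392
```

Call:
{"method": "jog_arm", "body": {"steps": [[[0,0,0],0],[[0,0,0],0],[[0,0,0],0],[[0,0,0],0],[[0,0,0],0],[[0,0,0],0],[[0,0,0],0],[[0,0,0],0]], "gripper": -1}}

```text
time: 36.15
tool_pos: [0.6212, -0.0157, 0.1113]
tcp_rot: [-0.099, -3.14, 0.0]
force: [-0.2, 0.2, -0.1]
opening: 0.0909
```

```bash
python3 - <<'E'
from h import *
c=jaw();cv2.imwrite('pics/w15.png',c['pixels'][...,::-1])
c=cap('side','s3.png')
im=cv2.imread('pics/s3.png');cv2.imwrite('pics/s3c.png',cv2.resize(im[120:260,280:440],None,fx=4,fy=4,interpolation=cv2.INTER_CUBIC))
E
```

```text
jaw orange y [103.1 116.4] 482
bar end y 318.5
pad/cart y [ 82.6 132.8]
```

View pics/s3c.png

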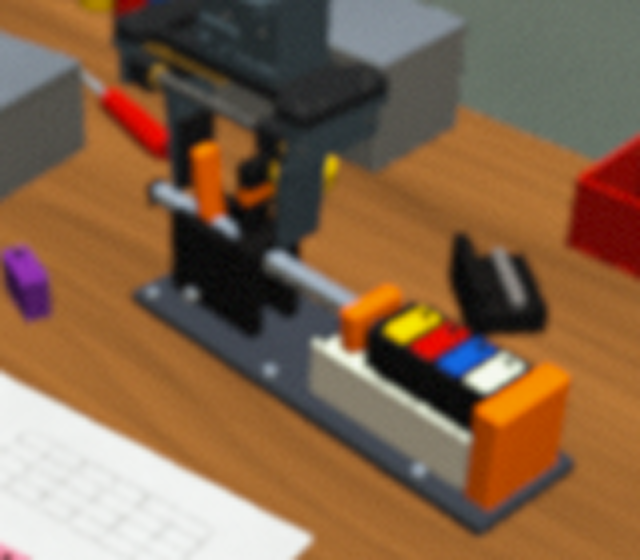

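Call:
{"method": "jog_arm", "body": {"steps": [[[0,0,0],0],[[0,0,0],0],[[0,0,0],0],[[0,0,0],0],[[0,0,0],0],[[0,0,0],0],[[0,0,0],0],[[0,0,0],0],[[0,0,0],0]], "gripper": 1}}

```text
time: 37.15
tool_pos: [0.6214, -0.0147, 0.1115]
tcp_rot: [0.1, 3.14, 0.002]
force: [0.4, 11.0, 4.5]
opening: 0.0384
```

Call:
{"method": "jog_arm", "body": {"steps": [[[0,0,0],0],[[0,0,0],0],[[0,0,0],0],[[0,0,0],0],[[0,0,0],0],[[0,0,0],0],[[0,0,0],0],[[0,0,0],0]], "gripper": -1}}

```text
time: 37.95
tool_pos: [0.6212, -0.0158, 0.1113]
tcp_rot: [-0.099, -3.14, 0.0]
force: [-0.5, -0.2, -0.8]
opening: 0.0911
```

```bash
python3 - <<'E'
from h import *
c=jaw();cv2.imwrite('pics/w16.png',c['pixels'][...,::-1])
E
```

```text
jaw orange y [ 98.5 112.1] 506
bar end y 314.1
pad/cart y [ 82.5 133. ]
```

View pics/w16.png

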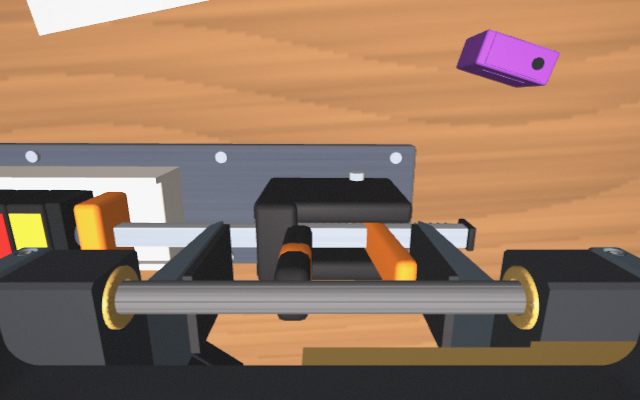

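Jaw at 98.5 mm; the pad now touches yellow. Continue one at a time.

Call:
{"method": "jog_arm", "body": {"steps": [[[0,0,0],0],[[0,0,0],0],[[0,0,0],0],[[0,0,0],0],[[0,0,0],0],[[0,0,0],0],[[0,0,0],0],[[0,0,0],0],[[0,0,0],0]], "gripper": 1}}

```text
time: 38.9
tool_pos: [0.6214, -0.0147, 0.1116]
tcp_rot: [0.1, 3.14, 0.002]
force: [-0.2, 10.9, 4.1]
opening: 0.0388
```

Call:
{"method": "jog_arm", "body": {"steps": [[[0,0,0],0],[[0,0,0],0],[[0,0,0],0],[[0,0,0],0],[[0,0,0],0],[[0,0,0],0],[[0,0,0],0],[[0,0,0],0]], "gripper": -1}}

```text
time: 39.7
tool_pos: [0.6212, -0.0157, 0.1113]
tcp_rot: [-0.099, -3.14, 0.0]
force: [-0.1, -0.7, -0.6]
opening: 0.0912
```

```bash
python3 - <<'E'
from h import *
c=jaw();cv2.imwrite('pics/w17.png',c['pixels'][...,::-1])
E
```

```text
jaw orange y [ 94.2 107.8] 532
bar end y 309.8
pad/cart y [ 82.5 133.2]
```

Call:
{"method": "jog_arm", "body": {"steps": [[[0,0,0],0],[[0,0,0],0],[[0,0,0],0],[[0,0,0],0],[[0,0,0],0],[[0,0,0],0],[[0,0,0],0],[[0,0,0],0],[[0,0,0],0]], "gripper": 1}}

```text
time: 40.65
tool_pos: [0.6214, -0.0147, 0.1116]
tcp_rot: [0.1, 3.14, 0.002]
force: [0.4, 11.5, 4.6]
opening: 0.0387
```

Call:
{"method": "jog_arm", "body": {"steps": [[[0,0,0],0],[[0,0,0],0],[[0,0,0],0],[[0,0,0],0],[[0,0,0],0],[[0,0,0],0],[[0,0,0],0],[[0,0,0],0]], "gripper": -1}}

```text
time: 41.45
tool_pos: [0.6212, -0.0158, 0.1113]
tcp_rot: [-0.099, -3.14, 0.0]
force: [0.5, 0.2, 0.7]
opening: 0.0909
```

```bash
python3 - <<'E'
from h import *
c=jaw();cv2.imwrite('pics/w18.png',c['pixels'][...,::-1])
E
```

```text
jaw orange y [ 88.7 103.9] 565
bar end y 305.9
pad/cart y [ 82.6 133.2]
```

View pics/w18.png

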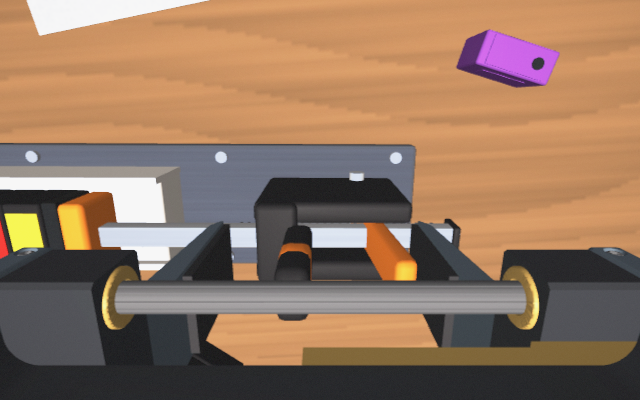

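Call:
{"method": "jog_arm", "body": {"steps": [[[0,0,-0.2],0],[[0,0,-0.45],0],[[0,0,-0.6],0],[[0,0.2,-0.7],0],[[0,0.45,-0.7],0],[[0,0.5,-0.7],0],[[0,0.5,-0.7],0]]}}

```text
time: 42.2
tool_pos: [0.6274, 0.0855, 0.2513]
tcp_rot: [-0.095, -3.14, 0.0]
force: [-1.3, -0.0, -0.4]
opening: 0.0913
```

```bash
python3 - <<'E'
from h import *
st();c=jaw();cv2.imwrite('pics/w19.png',c['pixels'][...,::-1]);np.savez('w19.npz',**c)
im=c['pixels'][...,::-1];cv2.imwrite('pics/w19c.png',cv2.resize(im[120:260,150:400],None,fx=3,fy=3,interpolation=cv2.INTER_CUBIC))
E
```

```text
{'time': 42.2, 'joint_pos': [0.0986, 0.2584, 1.8657, -0.0001, 1.0175, -1.4115], 'tool_pos': [0.6274, 0.0855, 0.2513], 'tcp_rot': [-0.0952, -3.1401, 0.0002], 'force': [-1.3361, -0.0138, -0.3533], 'torque': [-0.0177, 0.032, 0.0297], 'opening': 0.0913}
jaw orange y [ 90.3 104. ] 740
bar end y 306.5
pad/cart y [ 82.3 133.9]
```

View pics/w19c.png

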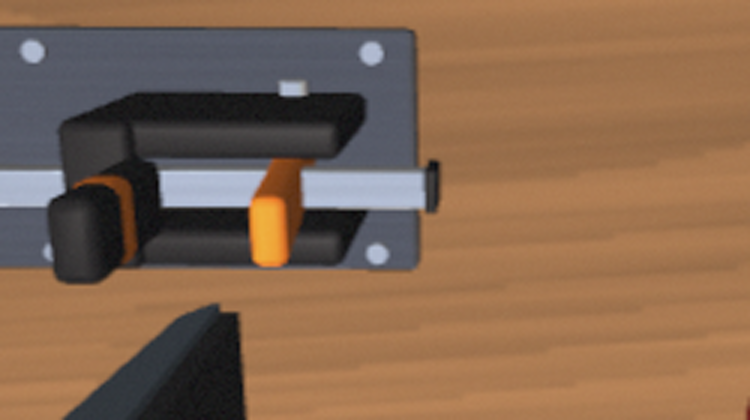

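Call:
{"method": "jog_arm", "body": {"steps": [[[0,-0.25,0],0],[[0,-0.5,0],0],[[0,-0.75,0],0],[[0,-0.95,0],0],[[0,-0.95,0],0],[[0,-0.95,0],0]]}}

```text
time: 42.85
tool_pos: [0.615, -0.1072, 0.251]
tcp_rot: [-0.103, -3.139, -0.0]
force: [-0.2, 0.8, -0.3]
opening: 0.0911
```

```bash
python3 - <<'E'
from h import *
st();c=jaw();cv2.imwrite('pics/w20.png',c['pixels'][...,::-1]);np.savez('w20.npz',**c)
im=c['pixels'][...,::-1];cv2.imwrite('pics/w20c.png',cv2.resize(im[120:260,150:400],None,fx=3,fy=3,interpolation=cv2.INTER_CUBIC))
E
```

```text
{'time': 42.85, 'joint_pos': [-0.2099, 0.2449, 1.8836, -0.0, 1.0138, -1.7149], 'tool_pos': [0.615, -0.1072, 0.251], 'tcp_rot': [-0.1033, -3.1392, -0.0002], 'force': [-0.2151, 0.7728, -0.282], 'torque': [0.0247, 0.0572, -0.0095], 'opening': 0.0911}
jaw orange y [ 89.9 103. ] 676
bar end y 306.1
pad/cart y [ 82.3 133.4]
```

View pics/w20c.png

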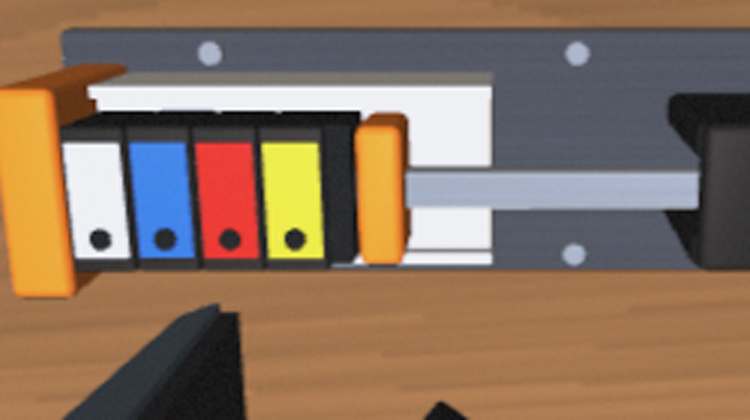

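```bash
python3 - <<'E'
from h import *
a=np.radians(86.4);d=np.array([np.cos(a),np.sin(a)]);o=np.array([.6062,-.244])
for f in('w20','w11'):
    c=dict(np.load(f+'.npz'));hsv=cv2.cvtColor(c['pixels'],cv2.COLOR_RGB2HSV)
    def yy(m,z):
        v,u=np.nonzero(m);q=ray(c,np.stack([u,v],-1),z)[:,:2]-o;return np.round(np.percentile(q@d*1000,[2,98]),1)
    k=np.zeros(hsv.shape[:2],bool);k[150:220,0:300]=1
    Z=pts(c)[...,2]
    print(f,'yellow label',yy(k&(hsv[...,0]>24)&(hsv[...,0]<35)&(hsv[...,1]>120)&(Z>.07),.079),
      'red',yy(k&((hsv[...,0]<5)|(hsv[...,0]>172))&(hsv[...,1]>150)&(Z>.07),.079),
      'orange',[yy((l==i),.081) for n,l in [cv2.connectedComponents((k&(hsv[...,0]>8)&(hsv[...,0]<20)&(hsv[...,1]>170)&(hsv[...,2]>200)&(Z>.077)).astype(np.uint8))] for i in range(1,n) if (l==i).sum()>60])
E
```

```text
w20 yellow label [61. 78.] red [41.1 57.8] orange [array([-17.5,  -0.1]), array([ 90.3, 102.5])]
w11 yellow label [67.7 90.8] red [46.  62.9] orange [array([-16. ,   1.2]), array([144.5, 156.4])]
```

```bash
python3 - <<'E'
from h import *
c=cap('top','t2.png');np.savez('t2.npz',**c);P=pts(c);Z=P[...,2];hsv=cv2.cvtColor(c['pixels'],cv2.COLOR_RGB2HSV)
k=np.zeros(Z.shape,bool);k[190:240,400:480]=1
print('cass');blobs(k&(Z>.018)&(Z<.03),P,.024,c)
k[:]=0;k[170:250,150:230]=1
a=np.radians(7.5);u=np.array([np.cos(a),np.sin(a)]);v=np.array([-u[1],u[0]]);o=np.array([.6192,.3052])
q=P[...,:2]-o;X,Y=q@u*1000,q@v*1000
for nm,m in(('floor',(Z>.017)&(Z<.028)),('wall',(Z>.05)&(Z<.066)),('bar',(Z>.038)&(Z<.05))):
    m=m&k&(X>-260)&(X<-60)&(abs(Y)<90)
    print(nm,m.sum(),'X',np.round(np.percentile(X[m],[2,25,50,98]),1),'Y',np.round(np.percentile(Y[m],[2,50,98]),1),'z',np.median(Z[m]))
# profile along X at centre Y
for x in range(-230,-60,6):
    m=k&(abs(X-x)<3)&(abs(Y)<25); print(x,np.round(np.median(Z[m])*1000,0) if m.sum() else None,end='; ')
k[:]=0;k[130:230,140:230]=1
print();blobs(k&(Z>.075)&(Z<.085),P,.08,c,100)
E
```

```text
cass
px [438. 212.] A 160 zmed 24.1 rect [ 493.9 -389.3] [41.2 30.8] -83.0 mean [ 493.7 -389.7]
floor 1197 X [-176.5 -136.5 -113.   -67.5] Y [-59.1   3.2  54.7] z 0.02256769894916122
wall 481 X [-222.5 -183.3 -165.6  -75.7] Y [-70.7   1.6  68.4] z 0.05772533023655324
bar 238 X [-224.7 -217.5 -191.5  -72.3] Y [-73.6   4.3  64.8] z 0.046086742381124646
-230 -1.0; -224 5.0; -218 49.0; -212 45.0; -206 0.0; -200 0.0; -194 0.0; -188 3.0; -182 57.0; -176 68.0; -170 67.0; -164 58.0; -158 23.0; -152 22.0; -146 22.0; -140 23.0; -134 21.0; -128 23.0; -122 22.0; -116 22.0; -110 23.0; -104 22.0; -98 23.0; -92 22.0; -86 23.0; -80 23.0; -74 73.0; -68 76.0; -62 80.0; 
px [183. 161.] A 2577 zmed 80.5 rect [619.5 304.9] [156.9 152.1] 7.5 mean [618.9 308. ]
```

View pics/t2.png

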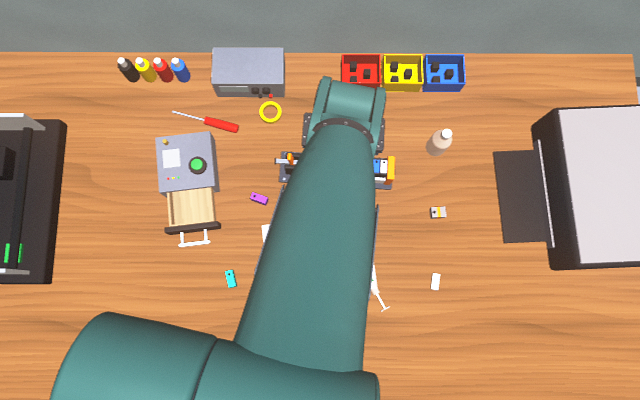

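```bash
python3 - <<'E'
from h import *
go(.494,-.389,.10,-178)
E
```

```text
shift [0.515, -1.453, 0.755] turn -0.062 rows>= 7 phi0 176.38
```

Call:
{"method": "jog_arm", "body": {"steps": [[[0.08,-0.23,0],-0.062],[[0.16,-0.46,0],-0.062],[[0.24,-0.69,0],-0.062],[[0.32,-0.92,0],-0.062],[[0.38,-0.95,0.2],-0.062]]}}

```text
time: 43.45
tool_pos: [0.5296, -0.2945, 0.2155]
tcp_rot: [-0.052, 3.134, -0.008]
force: [1.2, -0.2, -0.8]
opening: 0.0912
```

```bash
python3 - <<'E'
from h import *
go(.494,-.389,.10,-178)
E
```

```text
shift [0.198, -0.463, 0.578] turn -0.001 rows>= 4 phi0 -178.08
```

Call:
{"method": "jog_arm", "body": {"steps": [[[0.15,-0.2,0.1],0],[[0.198,-0.4,0.2],0],[[0.198,-0.463,0.4],0],[[0.198,-0.463,0.57],0],[[0.198,-0.463,0.57],0],[[0.198,-0.463,0.57],0]]}}

```text
time: 44.05
tool_pos: [0.4918, -0.3834, 0.0977]
tcp_rot: [0.056, -3.14, -0.001]
force: [0.3, -0.7, 0.1]
opening: 0.091
```

```bash
python3 - <<'E'
from h import *
st();c=cap('wrist','w21.png');P=pts(c);Z=P[...,2]
k=np.zeros(Z.shape,bool);k[150:275,235:410]=1;blobs(k&(Z>.019)&(Z<.03),P,.024,c,60)
E
```

```text
{'time': 44.05, 'joint_pos': [-0.6995, 0.4524, 1.9364, 0.0, 0.7538, -2.306], 'tool_pos': [0.4918, -0.3834, 0.0977], 'tcp_rot': [0.0561, -3.1403, -0.0011], 'force': [0.2702, -0.7242, 0.0662], 'torque': [0.0086, -0.0007, -0.0082], 'opening': 0.091}
px [308. 220.] A 2667 zmed 23.3 rect [ 492.  -392.2] [39.5 30.7] -86.4 mean [ 491.8 -392.1]
```

View pics/w21.png

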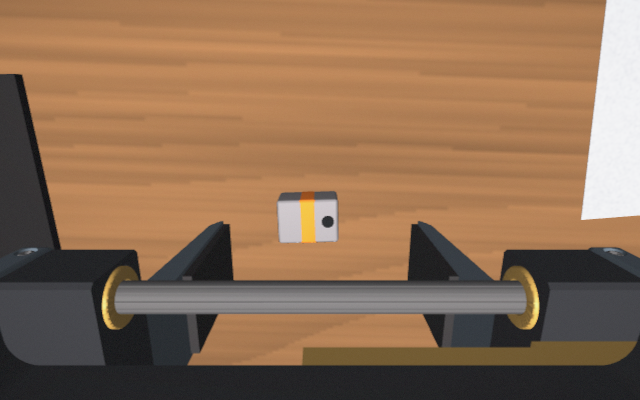

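```bash
python3 - <<'E'
from h import *
go(.492,-.3905,.027,-176.4)
E
```

```text
shift [0.003, -0.033, 0.359] turn -0.017 rows>= 2 phi0 -177.95
```

Call:
{"method": "jog_arm", "body": {"steps": [[[0.003,-0.026,0.1],-0.017],[[0.003,-0.026,0.25],-0.017],[[0.003,-0.026,0.355],-0.017],[[0.003,-0.026,0.355],-0.017],[[0.003,-0.026,0.355],-0.017]]}}

```text
time: 44.6
tool_pos: [0.492, -0.3897, 0.0282]
tcp_rot: [-0.097, 3.139, -0.002]
force: [0.1, -0.7, 0.8]
opening: 0.0913
```

Call:
{"method": "jog_arm", "body": {"steps": [[[0,0,0],0],[[0,0,0],0],[[0,0,0],0],[[0,0,0],0],[[0,0,0],0],[[0,0,0],0],[[0,0,0],0],[[0,0,0],0]], "gripper": 1}}

```text
time: 45.4
tool_pos: [0.491, -0.3895, 0.0263]
tcp_rot: [0.096, -3.14, -0.0]
force: [-0.9, -0.4, 0.6]
opening: 0.0396
```

```bash
python3 - <<'E'
from h import *
st();go(.5,-.2,.17,-172.5)
E
```

```text
{'time': 45.4, 'joint_pos': [-0.7078, 0.5711, 1.9283, -0.0001, 0.6422, -2.3397], 'tool_pos': [0.491, -0.3895, 0.0263], 'tcp_rot': [0.0961, -3.1401, -0.0], 'force': [-0.8932, -0.3621, 0.62], 'torque': [-0.0702, 0.0152, -0.0056], 'opening': 0.0396}
shift [-0.103, 0.943, -0.718] turn -0.044 rows>= 5 phi0 -176.49
```

Call:
{"method": "jog_arm", "body": {"steps": [[[0,0,-0.25],0],[[0,0,-0.5],0],[[0,0.1,-0.718],0],[[-0.03,0.34,-0.718],-0.02],[[-0.05,0.58,-0.718],-0.044],[[-0.07,0.82,-0.718],-0.044],[[-0.09,0.98,-0.718],-0.044]]}}

```text
time: 46.1
tool_pos: [0.4963, -0.1901, 0.1699]
tcp_rot: [0.206, -3.134, -0.001]
force: [-0.5, 0.6, -0.0]
opening: 0.0395
```

```bash
python3 - <<'E'
from h import *
st();go(.4984,.2883,.15,-172.5)
E
```

```text
{'time': 46.1, 'joint_pos': [-0.4098, 0.2111, 2.1052, 0.0002, 0.8259, -2.1118], 'tool_pos': [0.4963, -0.1901, 0.1699], 'tcp_rot': [0.2056, -3.1344, -0.0006], 'force': [-0.5354, 0.6253, -0.0281], 'torque': [-0.0138, -0.0594, -0.034], 'opening': 0.0395}
shift [-0.323, 2.37, 0.1] turn 0.0 rows>= 10 phi0 -172.49
```

Call:
{"method": "jog_arm", "body": {"steps": [[[-0.04,0.25,0],0],[[-0.07,0.5,0],0],[[-0.1,0.75,0],0],[[-0.13,0.98,0],0],[[-0.13,0.98,0],0]]}}

```text
time: 46.6
tool_pos: [0.4968, 0.0092, 0.1699]
tcp_rot: [0.212, -3.134, -0.001]
force: [0.0, -1.3, -1.7]
opening: 0.0399
```

Call:
{"method": "jog_arm", "body": {"steps": [[[-0.04,0.25,0],0],[[-0.07,0.5,0],0],[[-0.1,0.75,0],0],[[-0.13,0.98,0],0],[[-0.13,0.98,0],0]]}}

```text
time: 47.1
tool_pos: [0.4978, 0.2066, 0.1701]
tcp_rot: [-0.21, 3.134, 0.001]
force: [-0.6, 0.1, -0.3]
opening: 0.0396
```

```bash
python3 - <<'E'
from h import *
st();go(.4984,.2883,.11,-172.5)
E
```

```text
{'time': 47.1, 'joint_pos': [0.3499, 0.2214, 2.0913, 0.0006, 0.8278, -1.3552], 'tool_pos': [0.4978, 0.2066, 0.1701], 'tcp_rot': [-0.2101, 3.1337, 0.0011], 'force': [-0.5731, 0.1182, -0.3088], 'torque': [0.005, 0.0413, 0.0329], 'opening': 0.0396}
shift [-0.057, 0.404, 0.301] turn 0.002 rows>= 3 phi0 -172.33
```

Call:
{"method": "jog_arm", "body": {"steps": [[[-0.04,0.22,0],0],[[-0.057,0.4,0.1],0],[[-0.057,0.4,0.28],0],[[-0.057,0.4,0.28],0],[[-0.057,0.4,0.28],0]]}}

```text
time: 47.6
tool_pos: [0.4984, 0.2825, 0.1139]
tcp_rot: [0.203, -3.133, 0.001]
force: [-0.0, 0.7, -0.5]
opening: 0.04
```

```bash
python3 - <<'E'
from h import *
st();go(.4984,.2883,.0490,-172.5);c=cap('wrist','w22.png')
E
```

```text
{'time': 47.6, 'joint_pos': [0.475, 0.3612, 2.0371, -0.0001, 0.7452, -1.2254], 'tool_pos': [0.4984, 0.2825, 0.1139], 'tcp_rot': [0.2035, -3.1333, 0.0013], 'force': [-0.0417, 0.6711, -0.49], 'torque': [0.0661, 0.0043, 0.019], 'opening': 0.04}
shift [-0.005, 0.029, 0.325] turn -0.001 rows>= 2 phi0 -172.57
```

View pics/w22.png

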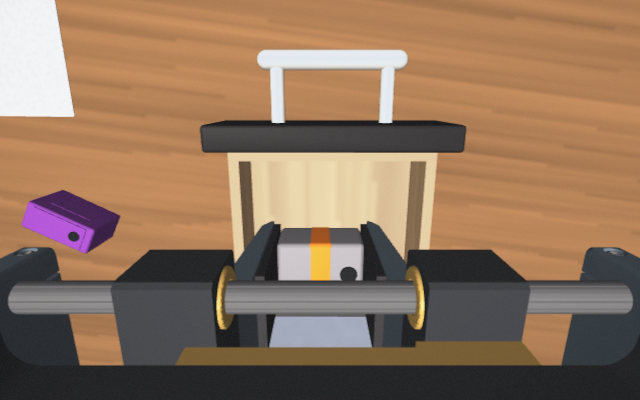

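Call:
{"method": "jog_arm", "body": {"steps": [[[-0.003,0.022,0],0],[[-0.003,0.022,0.15],0],[[-0.003,0.022,0.25],0],[[-0.003,0.022,0.305],0],[[-0.003,0.022,0.318],0],[[-0.003,0.022,0.318],0]]}}

```text
time: 48.25
tool_pos: [0.499, 0.2881, 0.051]
tcp_rot: [-0.204, 3.134, 0.0]
force: [-0.3, 0.8, -1.4]
opening: 0.0398
```

```bash
python3 - <<'E'
from h import *
st()
E
```

```text
{'time': 48.25, 'joint_pos': [0.4832, 0.4725, 2.0341, -0.0, 0.6343, -1.2177], 'tool_pos': [0.499, 0.2881, 0.051], 'tcp_rot': [-0.2042, 3.1344, 0.0004], 'force': [-0.3463, 0.8298, -1.3988], 'torque': [0.0309, -0.0285, -0.0614], 'opening': 0.0398}
```

Call:
{"method": "jog_arm", "body": {"steps": [[[0,0,0.007],0],[[0,0,0.012],0],[[0,0,0.012],0]]}}

```text
time: 48.55
tool_pos: [0.4987, 0.2881, 0.0484]
tcp_rot: [-0.205, 3.134, 0.0]
force: [-0.1, -1.5, -1.0]
opening: 0.04
```

Call:
{"method": "jog_arm", "body": {"steps": [[[0,0,0],0],[[0,0,0],0],[[0,0,0],0],[[0,0,0],0],[[0,0,-0.1],0],[[0,0,-0.3],0],[[0,0,-0.5],0],[[0,0,-0.5],0]], "gripper": -0.4}}

```text
time: 49.35
tool_pos: [0.5009, 0.2893, 0.1529]
tcp_rot: [-0.204, 3.128, 0.005]
force: [0.5, 0.5, -1.1]
opening: 0.0639
```

```bash
python3 - <<'E'
from h import *
st();c=cap('wrist','w23.png');np.savez('w23.npz',**c)
P=pts(c);Z=P[...,2];hsv=cv2.cvtColor(c['pixels'],cv2.COLOR_RGB2HSV)
a=np.radians(7.5);u=np.array([np.cos(a),np.sin(a)]);v=np.array([-u[1],u[0]]);o=np.array([.6192,.3052])
q=P[...,:2]-o;X,Y=q@u*1000,q@v*1000
m=(Z>.038)&(Z<.05)&(hsv[...,1]<60)&(hsv[...,2]>140)&(X<-190)&(abs(Y)<60)
print('bar X',np.percentile(X[m],[2,50,98]),'Y',np.percentile(Y[m],[2,50,98]))
E
```

```text
{'time': 49.35, 'joint_pos': [0.4834, 0.3039, 2.022, 0.0, 0.8086, -1.2178], 'tool_pos': [0.5009, 0.2893, 0.1529], 'tcp_rot': [-0.2043, 3.1284, 0.0045], 'force': [0.4745, 0.4643, -1.1231], 'torque': [0.0493, 0.0183, -0.0206], 'opening': 0.0639}
bar X [-225.40401751 -218.36291834 -191.69946876] Y [-39.48836699  -0.41263548  38.024317  ]
```

View pics/w23.png

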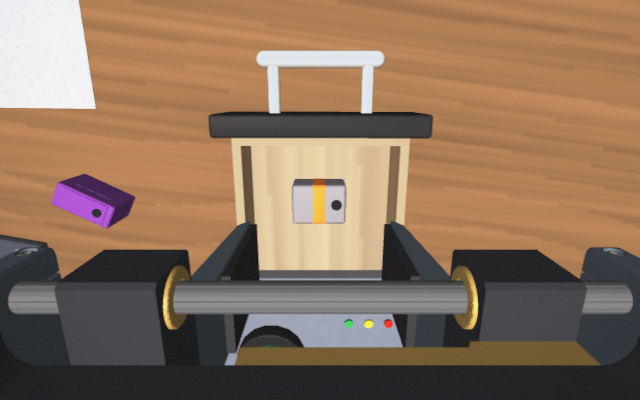

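```bash
python3 - <<'E'
from h import *
a=np.radians(7.5);u=np.array([np.cos(a),np.sin(a)]);o=np.array([.6192,.3052])
p=o-.258*u;print(p);go(p[0],p[1],.053,-172.5)
E
```

```text
[0.36340723 0.27152424]
shift [0.689, 0.003, 0.484] turn -0.0 rows>= 4 phi0 -172.53
```

Call:
{"method": "jog_arm", "body": {"steps": [[[0.25,0,0],0],[[0.5,0,0],0],[[0.689,0,0],0],[[0.689,0.003,0.1],0],[[0.689,0.003,0.3],0],[[0.689,0.003,0.475],0],[[0.689,0.003,0.475],0],[[0.689,0.003,0.475],0]], "gripper": 1}}

```text
time: 50.2
tool_pos: [0.3612, 0.2703, 0.0526]
tcp_rot: [0.204, -3.133, 0.002]
force: [0.4, 0.4, 0.4]
opening: 0.0026
```

```bash
python3 - <<'E'
from h import *
st();c=cap('wrist','w24.png');c=cap('side','s4.png')
im=cv2.imread('pics/s4.png');cv2.imwrite('pics/s4c.png',cv2.resize(im[80:230,180:340],None,fx=4,fy=4,interpolation=cv2.INTER_CUBIC))
E
```

```text
{'time': 50.2, 'joint_pos': [0.5907, 0.3286, 2.2758, 0.0, 0.5398, -1.1104], 'tool_pos': [0.3612, 0.2703, 0.0526], 'tcp_rot': [0.2044, -3.1327, 0.0021], 'force': [0.3972, 0.4377, 0.4006], 'torque': [0.014, 0.0111, -0.0197], 'opening': 0.0026}
```

View pics/s4c.png

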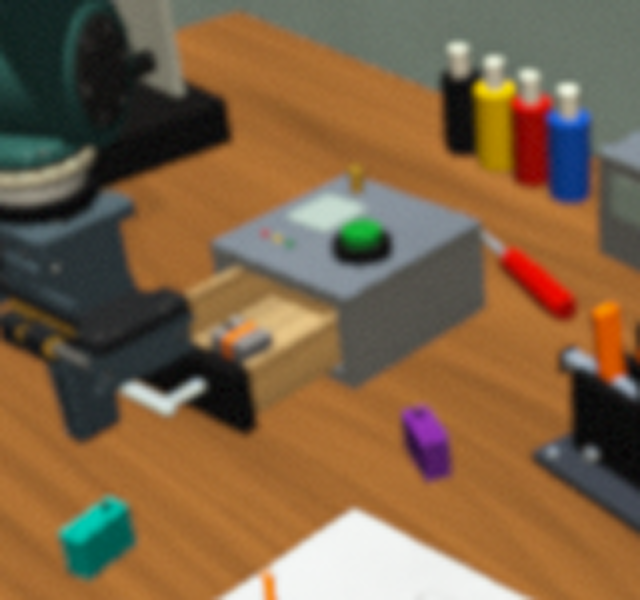

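Call:
{"method": "jog_arm", "body": {"steps": [[[-0.04,0,0],0],[[-0.08,0,0],0],[[-0.11,0,0],0],[[-0.15,0,0],0],[[-0.19,0,0],0],[[-0.23,0,0],0],[[-0.27,0,0],0],[[-0.31,0,0],0],[[-0.35,0,0],0],[[-0.39,0,0],0],[[-0.43,0,0],0],[[-0.46,0,0],0],[[-0.49,0,0],0],[[-0.51,0,0],0]]}}

```text
time: 51.7
tool_pos: [0.4635, 0.284, 0.0529]
tcp_rot: [-0.205, 3.135, 0.0]
force: [-1.4, -0.0, 1.2]
opening: 0.0004
```

```bash
python3 - <<'E'
from h import *
st();c=cap('side','s5.png')
im=cv2.imread('pics/s5.png');cv2.imwrite('pics/s5c.png',cv2.resize(im[80:230,180:340],None,fx=4,fy=4,interpolation=cv2.INTER_CUBIC))
E
```

```text
{'time': 51.7, 'joint_pos': [0.5069, 0.4323, 2.0988, -0.0, 0.6104, -1.1942], 'tool_pos': [0.4635, 0.284, 0.0529], 'tcp_rot': [-0.2046, 3.1349, 0.0], 'force': [-1.4387, -0.0045, 1.1721], 'torque': [-0.0019, 0.2064, -0.0145], 'opening': 0.0004}
```

View pics/s5c.png

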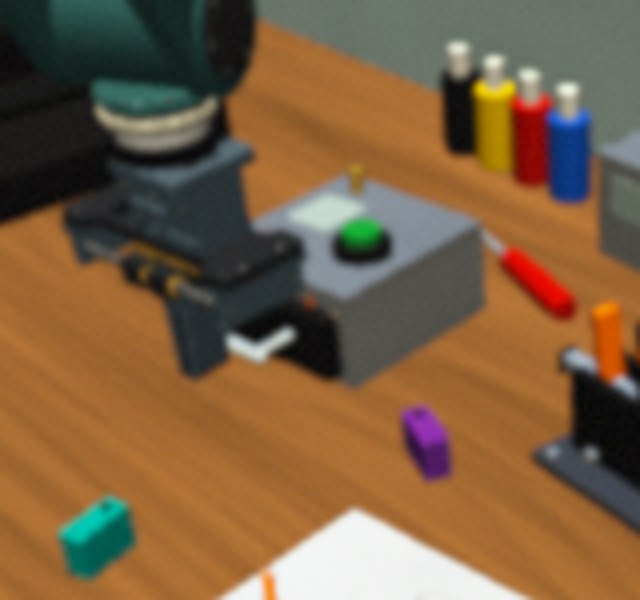

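Nearly shut. Creep in until the force rises.

Call:
{"method": "jog_arm", "body": {"steps": [[[-0.02,0,0],0],[[-0.035,0,0],0],[[-0.045,0,0],0],[[-0.045,0,0],0]]}}

```text
time: 52.15
tool_pos: [0.4701, 0.2847, 0.0526]
tcp_rot: [0.204, -3.131, 0.002]
force: [-13.2, 1.2, 10.2]
opening: 0.0006
```

Call:
{"method": "jog_arm", "body": {"steps": [[[-0.01,0,0],0],[[-0.02,0,0],0],[[-0.02,0,0],0]]}}

```text
time: 52.45
tool_pos: [0.4706, 0.2842, 0.0519]
tcp_rot: [0.203, -3.124, 0.006]
force: [-35.2, 1.1, 22.9]
opening: 0.0004
```

Call:
{"method": "jog_arm", "body": {"steps": [[[0.1,0,0],0],[[0.3,0,0],0],[[0.35,0,-0.2],0],[[0.35,0,-0.45],0],[[0.35,0,-0.6],0],[[0.35,0,-0.6],0]]}}

```text
time: 53.05
tool_pos: [0.4085, 0.2779, 0.1773]
tcp_rot: [-0.205, 3.128, 0.005]
force: [0.3, 0.1, -0.2]
opening: 0.0007
```

```bash
python3 - <<'E'
from h import *
st();c=cap('side','s6.png')
im=cv2.imread('pics/s6.png');cv2.imwrite('pics/s6c.png',cv2.resize(im[80:230,180:440],None,fx=3,fy=3,interpolation=cv2.INTER_CUBIC))
c=cap('top','t6.png')
P=pts(c);Z=P[...,2];hsv=cv2.cvtColor(c['pixels'],cv2.COLOR_RGB2HSV)
r=np.zeros(Z.shape,bool);r[120:260,140:230]=1
g=(hsv[...,0]>45)&(hsv[...,0]<80)&(hsv[...,1]>120);blobs(r&g,P,.098,c)
a=np.radians(7.5);u=np.array([np.cos(a),np.sin(a)]);v=np.array([-u[1],u[0]]);o=np.array([.6192,.3052])
q=P[...,:2]-o;X,Y=q@u*1000,q@v*1000
for x in range(-150,-50,4):
    m=r&(abs(X-x)<3)&(abs(Y)<25); print(x,np.round(np.median(Z[m])*1000,0) if m.sum() else None,end='; ')
go(.6073,.268,.16,-172.5)
E
```

```text
{'time': 53.05, 'joint_pos': [0.5502, 0.1377, 2.1776, -0.0, 0.8189, -1.1512], 'tool_pos': [0.4085, 0.2779, 0.1773], 'tcp_rot': [-0.2046, 3.1284, 0.0053], 'force': [0.284, 0.0579, -0.1885], 'torque': [0.0387, 0.0097, 0.0349], 'opening': 0.0007}
px [196. 164.] A 105 zmed 102.3 rect [607.  267.7] [29.7 27.5] -89.7 mean [607.1 268. ]
-150 None; -146 None; -142 None; -138 None; -134 44.0; -130 47.0; -126 46.0; -122 47.0; -118 44.0; -114 3.0; -110 2.0; -106 1.0; -102 -0.0; -98 0.0; -94 30.0; -90 43.0; -86 67.0; -82 68.0; -78 70.0; -74 78.0; -70 81.0; -66 81.0; -62 81.0; -58 81.0; -54 80.0; shift [-0.989, -0.174, 0.069] turn -0.0 rows>= 5 phi0 -172.53
```

View pics/s6c.png

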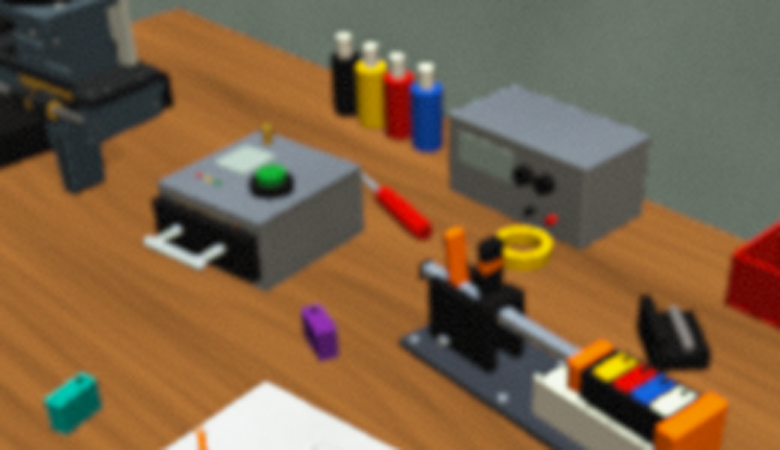

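View pics/t6.png

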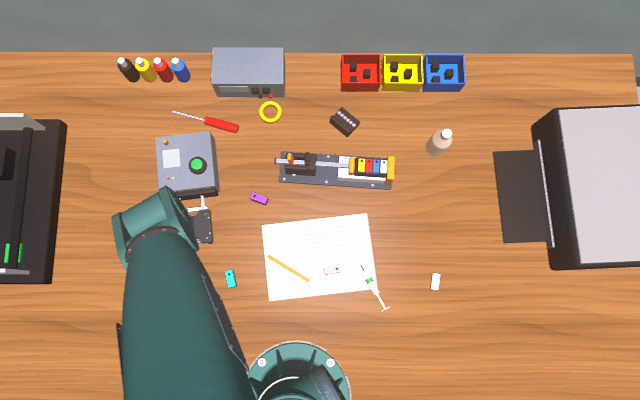

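Call:
{"method": "jog_arm", "body": {"steps": [[[-0.25,-0.04,0],0],[[-0.5,-0.09,0],0],[[-0.75,-0.13,0],0],[[-0.985,-0.174,0],0],[[-0.985,-0.174,0.07],0],[[-0.985,-0.174,0.07],0],[[-0.985,-0.174,0.07],0]]}}

```text
time: 53.85
tool_pos: [0.6046, 0.2673, 0.1572]
tcp_rot: [0.205, -3.132, 0.002]
force: [0.3, -0.2, 0.0]
opening: 0.0002
```

```bash
python3 - <<'E'
from h import *
st();go(.6073,.268,.125,-172.5)
E
```

```text
{'time': 53.85, 'joint_pos': [0.381, 0.4175, 1.8464, 0.0001, 0.8813, -1.3204], 'tool_pos': [0.6046, 0.2673, 0.1572], 'tcp_rot': [0.2046, -3.1316, 0.0016], 'force': [0.2699, -0.2305, 0.0343], 'torque': [0.0472, 0.0216, -0.0058], 'opening': 0.0002}
shift [-0.015, 0.002, 0.161] turn -0.0 rows>= 1 phi0 -172.52
```

Call:
{"method": "jog_arm", "body": {"steps": [[[-0.008,0,0.1],0],[[-0.008,0,0.16],0],[[-0.008,0,0.16],0]]}}

```text
time: 54.15
tool_pos: [0.6061, 0.2677, 0.1254]
tcp_rot: [0.205, -3.132, 0.001]
force: [-0.4, -0.1, -0.5]
opening: 0.0008
```

Call:
{"method": "jog_arm", "body": {"steps": [[[0,0,0.01],0],[[0,0,0.02],0],[[0,0,0.03],0],[[0,0,0.03],0]]}}

```text
time: 54.55
tool_pos: [0.608, 0.268, 0.1213]
tcp_rot: [-0.204, 3.134, 0.001]
force: [-2.1, 1.7, 3.5]
opening: 0.0005
```

Call:
{"method": "jog_arm", "body": {"steps": [[[0,0,0.01],0],[[0,0,0.02],0],[[0,0,0.03],0],[[0,0,0.03],0]]}}

```text
time: 54.95
tool_pos: [0.6083, 0.2681, 0.1177]
tcp_rot: [0.205, -3.135, -0.0]
force: [-16.5, -4.4, 39.4]
opening: 0.0009
```

Call:
{"method": "jog_arm", "body": {"steps": [[[0,0,0.01],0],[[0,0,0.015],0],[[0,0,0.015],0]]}}

```text
time: 55.25
tool_pos: [0.6086, 0.2682, 0.1172]
tcp_rot: [0.205, -3.135, 0.0]
force: [-29.7, -10.2, 73.3]
opening: 0.0002
```

Call:
{"method": "jog_arm", "body": {"steps": [[[0,0,-0.04],0],[[0,0,-0.15],0],[[0,0,-0.4],0],[[0,0,-0.6],0],[[0.2,-0.3,-0.6],0],[[0.4,-0.5,-0.6],0],[[0.4,-0.5,-0.6],0]]}}

```text
time: 55.95
tool_pos: [0.5396, 0.1561, 0.2316]
tcp_rot: [0.204, -3.134, 0.001]
force: [1.3, -0.4, 0.6]
opening: 0.0002
```

```bash
python3 - <<'E'
from h import *
st();c=cap('side','s7.png')
im=cv2.imread('pics/s7.png');cv2.imwrite('pics/s7c.png',cv2.resize(im[80:230,180:440],None,fx=3,fy=3,interpolation=cv2.INTER_CUBIC))
c=cap('top','t7.png')
P=pts(c);Z=P[...,2];hsv=cv2.cvtColor(c['pixels'],cv2.COLOR_RGB2HSV)
r=np.zeros(Z.shape,bool);r[120:260,140:230]=1
g=(hsv[...,0]>45)&(hsv[...,0]<80)&(hsv[...,1]>120);blobs(r&g,P,.098,c)
a=np.radians(7.5);u=np.array([np.cos(a),np.sin(a)]);v=np.array([-u[1],u[0]]);o=np.array([.6192,.3052])
q=P[...,:2]-o;X,Y=q@u*1000,q@v*1000
for x in range(-150,-50,4):
    m=r&(abs(X-x)<3)&(abs(Y)<25); print(x,np.round(np.median(Z[m])*1000,0) if m.sum() else None,end='; ')
E
```

```text
{'time': 55.95, 'joint_pos': [0.2404, 0.1686, 2.0182, -0.0005, 0.9555, -1.4601], 'tool_pos': [0.5396, 0.1561, 0.2316], 'tcp_rot': [0.2039, -3.1343, 0.0008], 'force': [1.2631, -0.4471, 0.6252], 'torque': [0.0885, -0.0048, 0.0229], 'opening': 0.0002}
-150 None; -146 None; -142 None; -138 None; -134 None; -130 None; -126 None; -122 None; -118 None; -114 None; -110 None; -106 None; -102 None; -98 None; -94 None; -90 None; -86 None; -82 None; -78 None; -74 None; -70 None; -66 None; -62 None; -58 None; -54 None;
```

View pics/s7c.png

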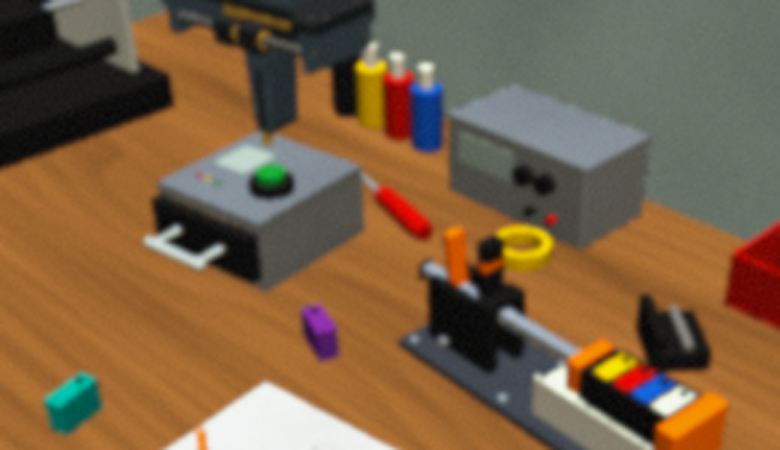

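View pics/t7.png

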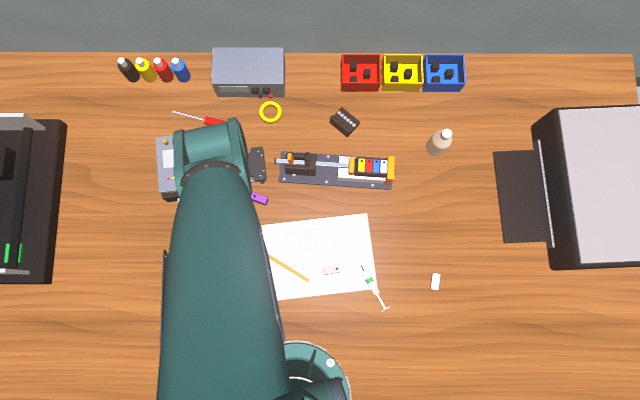

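```bash
python3 - <<'E'
from h import *
go(.615,-.05,.25,176.4)
E
```

```text
shift [-0.242, -1.069, -0.091] turn 0.122 rows>= 5 phi0 -172.63
```

Call:
{"method": "jog_arm", "body": {"steps": [[[-0.05,-0.2,-0.1],0.122],[[-0.1,-0.45,-0.1],0.122],[[-0.15,-0.7,-0.1],0.122],[[-0.2,-0.9,-0.1],0.122],[[-0.242,-1,-0.1],0.122],[[-0.242,-1,-0.1],0.122],[[-0.242,-1,-0.1],0.122]]}}

```text
time: 56.75
tool_pos: [0.6157, -0.0333, 0.2516]
tcp_rot: [-0.097, -3.14, -0.0]
force: [-0.4, 0.2, 0.2]
opening: 0.0004
```

```bash
python3 - <<'E'
from h import *
c=jaw();cv2.imwrite('pics/w30.png',c['pixels'][...,::-1])
hsv=cv2.cvtColor(c['pixels'],cv2.COLOR_RGB2HSV);Z=pts(c)[...,2]
a=np.radians(86.4);d=np.array([np.cos(a),np.sin(a)]);o=np.array([.6062,-.244])
v,u=np.nonzero((hsv[...,0]>24)&(hsv[...,0]<35)&(hsv[...,1]>120)&(Z>.07)&(Z<.085));q=ray(c,np.stack([u,v],-1),.079)[:,:2]-o
print(np.percentile(q@d*1000,[2,98]))
c=cap('top','t8.png');P=pts(c);hsv=cv2.cvtColor(c['pixels'],cv2.COLOR_RGB2HSV)
r=np.zeros(Z.shape,bool);r[120:260,140:230]=1
g=(hsv[...,0]>45)&(hsv[...,0]<80)&(hsv[...,1]>120);blobs(r&g,P,.098,c)
E
```

```text
jaw orange y [ 90.6 103.5] 690
bar end y 306.0
pad/cart y [ 82.3 133.7]
[60.94923783 78.1050094 ]
px [196. 164.] A 104 zmed 102.2 rect [607.  267.8] [29.6 27.5] -89.7 mean [607.2 268.1]
```

View pics/w30.png

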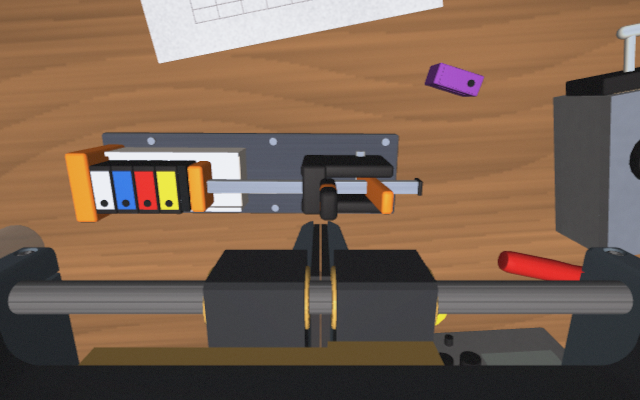

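```bash
python3 -c "
from cell import manip
print(manip.sign_off())"
```

```text
the job is handed in; nothing more can be done
None
```

I carried out all the steps in the order asked and handed the job in at about 57 s of the 208 s allowed; sign-off gives no verdict.

- **Cartridges:** Four were on the desk (white, blue, red, yellow; no green one). All four stand side by side in the cradle. I did not touch the pink, purple and turquoise look-alikes.
- **Clamp:** I squeezed the trigger ten times and never pushed the jaw. The last wrist view shows the row closed up and the pad pushed in by about 6 to 7 mm, against 4 mm needed. I worked that out from the gap between jaw and row; the pad cannot be read directly. The jaw started about 9 to 11 mm advanced, not at zero.
- **Cassette and drawer:** The cassette lies flat in the drawer, and the drawer's front is flush with the unit. Pushing it shut ended with about 35 N along the push, about 42 N in all at the wrist. That was on the fingers, which the 40 N limit for the arm and gripper body does not name.
- **Start button:** I pressed it to its stop. I pressed harder than the 5 N needed: the wrist read about 80 N (limit 120 N). The button is back up, measured at 102 mm both before and after the press; the brief says about 98 mm.
- **Bottle:** It is still standing.

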